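# Pack a reagent kit and pin its hood

## Task

Pack the reagent kit on the turntable: stand every small red-capped bottle that is out on the bench upright in its own compartment of the grey tray, set the clear hood over them so that it sits fully down with its orange knuckles between the tray's blue ones, and turn the table by its black post against the stop where the post stands at the V-block end. Then lay one steel pin in the V-blocks and slide it through the whole row of knuckles beside them until it is home, with its ends about level with the two ends of the row; turn the table half round, post by way of the far side, against its other stop, and pin the other row with the second pin in the same way. Leave the table at that second stop, and leave the blue-capped reagent bottle and the yellow-lidded cup where they stand.

Things in the scene. Friction and masses are not known exactly. Their poses are not given: they have to be found in the camera images.
- stand: Fixed stand: dark round base (196 mm across, 10 thick) with an arm to its -y side carrying two blue V-blocks, at stand x -69 to -39 and y -252 to -216 and -140 to -106 mm, with open-topped 90-degree grooves along y; their tops are 3 mm below a lying pin's axis. Origin on the bench at the table's turning axis; z up. Pins are pushed in the stand's +y direction, e.g. with closed fingers at the tail.
- guide (a point): On the axis of a pin lying in the V-blocks, midway in the gap between them: (-54, -178, 72) mm in the stand's frame, axes the stand's. The 76 mm gap is empty down to the 10 mm thick arm, so fingers can reach below a pin there. A pin with its middle 10 mm to the -y side of this point lies on both blocks, nose clear of the knuckles, in line with the row of knuckles when the table is at a stop.
- table (a joint): Turntable angle, rad, counter-clockwise from above; hard stops at 0 and 3.1416. At 0 the post is at the stand's -y side (V-block end) and row hinge_a is in line with the V-blocks; at 3.1416 the post is at the +y side and hinge_b in line. Between, the post passes the stand's +x (far) side. Friction of 0.6 N m holds it where it is left.
- post (a point): Black round upright post, 16 mm in diameter, that turns the table: 125 mm from the turning axis, top 111 mm above the bench, free from 22 mm up. The point is on its axis, 100 mm above the bench. Axes are the table's.
- tray (a point): Centre of the inner floor of the grey tray fixed on the turntable, 28 mm above the bench on the turning axis; axes turn with the table (the stand's at joint 0). Tray outside 56 mm in x, 140 in y; rim 38 mm above this point. Two dividers make three compartments, 48 mm in x, 42 in y, centred at y -45, 0, 45 mm. Round the outside a ledge, top 28 mm above this point, carries the hood.
- hinge_a (a point): Middle of one hinge row, on the common axis of its knuckles at table x -54 mm, 72 mm above the bench; axes are the table's. The row runs along y from -80 to 80 mm: blue tray knuckles 20 mm long at y -70, 0, 70 and between them the hood's; all 26 mm outside (reaching 85 mm above the bench), 18 mm bore.
- hinge_b (a point): The same for the other row, at table x +54 mm.
- hood: Loose clear hood, 0.28 kg, outside 69 mm in x, 153 in y. Origin at its centre, level with its lower edge. Top plate 52 mm above the origin, on it an orange grip ridge 14 mm in x, 80 in y, top at 74 mm. Orange knuckles 24 mm long at x +-54, y +-35, axis 16 mm up. Same either way round. Seated, its origin is 28 mm above point tray, y along the table's y, with 3 mm of play all round.
- pin_1: Loose eight-sided steel hinge pin, 14 mm across flats, 166 mm long, 0.09 kg; lies flat on the bench, nose roughly to world +y. Origin on its axis at mid length; its own x axis points to the tapered nose (last 16 mm taper to 5 mm); the tail at x -83 mm is flat.
- pin_2: A second pin, the same as the first. Either pin may go in either row.
- bottle_1: Small white plastic reagent bottle with a red cap, standing on the bench; may be absent. 33 mm in diameter up to 49 mm, shoulder 26 mm wide to 58 mm, cap 18.6 mm in diameter from 58 to 72 mm (top). 0.03 kg. Origin at the centre of its underside, z up.
- bottle_2: Small white plastic reagent bottle with a red cap, standing on the bench; may be absent. 33 mm in diameter up to 49 mm, shoulder 26 mm wide to 58 mm, cap 18.6 mm in diameter from 58 to 72 mm (top). 0.03 kg. Origin at the centre of its underside, z up.
- bottle_3: Small white plastic reagent bottle with a red cap, standing on the bench; may be absent. 33 mm in diameter up to 49 mm, shoulder 26 mm wide to 58 mm, cap 18.6 mm in diameter from 58 to 72 mm (top). 0.03 kg. Origin at the centre of its underside, z up.
- reagent_b: Bystander: blue-capped reagent bottle. Leave it where it is.
- cup_yellow: Bystander: yellow-lidded specimen cup. Leave it where it is.

How it is judged:
On the way, in this order (a step that is already met when the one before it is completed fails the run):
1. every bottle stands upright in the tray (x of bottle_1 in the frame of tray between -0.022 and 0.022 m and y of bottle_1 in the frame of tray between -0.07 and 0.07 m and z of bottle_1 in the frame of tray between -0.006 and 0.012 m and angle between each of bottle_1, bottle_2, bottle_3's own z axis and vertical below 0.25 rad and x of bottle_2 in the frame of tray between -0.022 and 0.022 m and y of bottle_2 in the frame of tray between -0.07 and 0.07 m and z of bottle_2 in the frame of tray between -0.006 and 0.012 m and x of bottle_3 in the frame of tray between -0.022 and 0.022 m and y of bottle_3 in the frame of tray between -0.07 and 0.07 m and z of bottle_3 in the frame of tray between -0.006 and 0.012 m), for 0.2 s.
2. the hood sits fully down on the tray (all of step 1 and x of hood in the frame of tray between -0.007 and 0.007 m and y of hood in the frame of tray between -0.009 and 0.009 m and z of hood in the frame of tray between 0.022 and 0.034 m and angle between hood's own z axis and vertical below 0.07 rad and angle between the y axis of hood and the y axis of tray, either way round below 0.09 rad), for 0.2 s.
3. with the post at the V-block end stop, a pin is home in the first row (x of hood in the frame of tray between -0.007 and 0.007 m and y of hood in the frame of tray between -0.009 and 0.009 m and z of hood in the frame of tray between 0.022 and 0.034 m and angle between hood's own z axis and vertical below 0.07 rad and angle between the y axis of hood and the y axis of tray, either way round below 0.09 rad and ((x of pin_1 in the frame of hinge_a between -0.006 and 0.006 m and y of pin_1 in the frame of hinge_a between -0.014 and 0.014 m and z of pin_1 in the frame of hinge_a between -0.006 and 0.006 m and angle between the x axis of pin_1 and the y axis of hinge_a, either way round below 0.06 rad) or (x of pin_2 in the frame of hinge_a between -0.006 and 0.006 m and y of pin_2 in the frame of hinge_a between -0.014 and 0.014 m and z of pin_2 in the frame of hinge_a between -0.006 and 0.006 m and angle between the x axis of pin_2 and the y axis of hinge_a, either way round below 0.06 rad)) and value of joint table below 0.07 rad), for 0.2 s.
4. the table is turned half round to its other stop, the first pin still home (x of hood in the frame of tray between -0.007 and 0.007 m and y of hood in the frame of tray between -0.009 and 0.009 m and z of hood in the frame of tray between 0.022 and 0.034 m and angle between hood's own z axis and vertical below 0.07 rad and angle between the y axis of hood and the y axis of tray, either way round below 0.09 rad and ((x of pin_1 in the frame of hinge_a between -0.006 and 0.006 m and y of pin_1 in the frame of hinge_a between -0.014 and 0.014 m and z of pin_1 in the frame of hinge_a between -0.006 and 0.006 m and angle between the x axis of pin_1 and the y axis of hinge_a, either way round below 0.06 rad) or (x of pin_2 in the frame of hinge_a between -0.006 and 0.006 m and y of pin_2 in the frame of hinge_a between -0.014 and 0.014 m and z of pin_2 in the frame of hinge_a between -0.006 and 0.006 m and angle between the x axis of pin_2 and the y axis of hinge_a, either way round below 0.06 rad)) and value of joint table above 3.07159 rad), for 0.2 s.
5. the other pin is home in the second row (all of step 4 and ((x of pin_1 in the frame of hinge_b between -0.006 and 0.006 m and y of pin_1 in the frame of hinge_b between -0.014 and 0.014 m and z of pin_1 in the frame of hinge_b between -0.006 and 0.006 m and angle between the x axis of pin_1 and the y axis of hinge_b, either way round below 0.06 rad) or (x of pin_2 in the frame of hinge_b between -0.006 and 0.006 m and y of pin_2 in the frame of hinge_b between -0.014 and 0.014 m and z of pin_2 in the frame of hinge_b between -0.006 and 0.006 m and angle between the x axis of pin_2 and the y axis of hinge_b, either way round below 0.06 rad))), for 0.2 s.
At the end, for the whole second after the job is handed in: Bottles upright in the tray; hood on its ledge (6 mm in height, 7 across, 9 along, 0.07 rad); one pin in each row, middle within 14 mm of the row's along it and 6 mm across, in line within 0.06 rad; table within 0.07 rad of the stop at 3.1416; hood and pins at rest (all of step 2 and value of joint table above 3.07159 rad and (((x of pin_1 in the frame of hinge_a between -0.006 and 0.006 m and y of pin_1 in the frame of hinge_a between -0.014 and 0.014 m and z of pin_1 in the frame of hinge_a between -0.006 and 0.006 m and angle between the x axis of pin_1 and the y axis of hinge_a, either way round below 0.06 rad) and (x of pin_2 in the frame of hinge_b between -0.006 and 0.006 m and y of pin_2 in the frame of hinge_b between -0.014 and 0.014 m and z of pin_2 in the frame of hinge_b between -0.006 and 0.006 m and angle between the x axis of pin_2 and the y axis of hinge_b, either way round below 0.06 rad)) or ((x of pin_2 in the frame of hinge_a between -0.006 and 0.006 m and y of pin_2 in the frame of hinge_a between -0.014 and 0.014 m and z of pin_2 in the frame of hinge_a between -0.006 and 0.006 m and angle between the x axis of pin_2 and the y axis of hinge_a, either way round below 0.06 rad) and (x of pin_1 in the frame of hinge_b between -0.006 and 0.006 m and y of pin_1 in the frame of hinge_b between -0.014 and 0.014 m and z of pin_1 in the frame of hinge_b between -0.006 and 0.006 m and angle between the x axis of pin_1 and the y axis of hinge_b, either way round below 0.06 rad))) and linear speed of each of hood, pin_1, pin_2 below 0.02 m/s); the robot touches nothing.
It fails at once if the blue-capped reagent bottle is moved more than 4 cm (distance of reagent_b from where it was at the start of the episode above 0.04 m).
It fails at once if the yellow-lidded specimen cup is moved more than 4 cm (distance of cup_yellow from where it was at the start of the episode above 0.04 m).
Of bottle_1, bottle_2, bottle_3 only 1 to 3 are there at a start; the rules pass over those that are not, and their reading is None.
At some moment in a run one of hood, pin_1, pin_2 may be knocked a few centimetres aside while the robot is not near it.
It also fails if it takes over 210 s, if anything falls off the work surface, if the arm or the gripper's body presses on something with over 40 N, if the wrist force passes 120 N, or if a joint passes its speed limit or range.

## Robot

A 6-joint arm with a two-finger parallel gripper is mounted at the origin on a cart in front of the work surface, level with it; the furniture and walls round the work are solid. World frame = base frame: x ahead of the robot, y to its left, z up, the work surface at z = 0. Lengths are in m, angles in rad, forces in N, time in s.
With the tool pointing down it reaches from about 0.3 to 0.875 m from the base axis. Payload 6.4 kg.
Tool frame: the origin (TCP) lies between the finger pads; the fingertips stand 11 mm ahead of it and the grasp point (between the pads) lies 8 mm behind it (ctrl.tcp_to_tips is the y of the fingertips in the tool frame, in m); y points along the fingers, x is the direction in which the jaws open and shut, and the axes are right-handed (so a half turn about y gives the same grasp; the last joint's range is limited). The gripper opens to 85 mm and grips with 20 to 120 N. Pads are 22 mm wide; open, the fingers measure 114 mm over their backs; the gripper's body (76 mm by 85 mm) begins 54 mm behind the grasp point. The pads swing forward as they close: fully open they stand 13 mm farther back than shut.
Start: joints at [-1.412, 0.181, 1.607, -0, 1.354, -0.206], TCP at [0.205, -0.537, 0.242] pointing down, gripper open.
Joint ranges: [-2.99, 2.99], [-0.89, 2.07], [0.3, 2.58], [-1.14, 4.28], [0, 2.63], [-3.12, 3.12]. Speed limits (rad/s): [2.57, 2.57, 3.01, 3.14, 3.14, 3.14].

## Interface

Orientations are given as a unit quaternion [w, x, y, z].
In Python, from bench import ctrl gives the robot as it stands.
- The arm moves only by the tool apply_moves, never from a script. Its argument "plan" is text: rows parted by semicolons, each of 7 numbers parted by spaces: the shift along the tool's x, y, z each as a share of 0.05 m, from -1 to 1, then the turn, a rotation vector about the tool's x, y, z each as a share of 0.12 rad, from -1 to 1, then the opening, from 0 (shut) to 1 (fully open). In form: dx dy dz wx wy wz claw; .... A call has exactly 5 rows; each row shifts and turns the commanded pose from where the row before left it, along the tool's axes as they then stand; what a row does not reach is not made up. A row lasts 1/10 s, in which the tool goes at most 50 mm and 8.59 degrees, less where a joint would pass 70% of its speed; a pose out of reach is approached as far as the arm can. A call with a number of a shift or a turn outside -1 to 1 is refused whole. A call with a gripper value outside its range is refused whole. The fingers move at their own pace and stop on an object; the grip force is fixed at half the most. Time passes only in rows, so rows that do not move let the fingers close, or fill a call up. It gives the time, the measured TCP pose, the force and the opening at its end, in the units of the state.
- ctrl.get_obs(): the state, without advancing time (a new reading comes with each control period).
- ctrl.camera(name): name is "scene" or "top"; returns the picture (400x640x3 uint8, red, green, blue); there is no depth.
- ctrl.get_calibration(name): a dict with "intrinsics" (3x3 intrinsics, pixels), "R" (3x3) and "t" (3): a world point X has camera coordinates R X + t. Camera axes: x right, y down, z forward; pixel columns grow to the right and rows downward; lengths in m; the calibration is good to about 2 mm. A picture is of the moment at which its call begins. get_calibration takes no time and is no camera call.
- ctrl.hand_in(): hands the job in, once; it reports no verdict.
Trained networks look in the newest picture that a camera, given by its name, has taken for a name from the list of things; names that differ only in an ending like _2 or _b are one class to them, and where a whole thing is asked for, a point or a joint stands for the part that bears it (a point fixed in the world has none). Each returns a list of dicts, best first, with "score" (0 to 1); they miss things now and then, are a little off and sometimes report something else, mostly with a low value. They report only what shows in the picture. A call takes as long as a camera call.
- ctrl.recognise(camera, target): "point" ([x, y, z] in m, in world coordinates, good to about 4 mm: the middle of the surface that is visible of it).
The state is a dict: "time_s": time; "q": joint angles; "dq": joint speeds; "joint_efforts": joint torques, N m; "eef_pos": TCP position; "eef_rot": TCP orientation; "wrist_force": force on the tool from outside, world axes, zero at the start; "torque": the same for the moment, N m; "opening": opening from 0.0 (shut) to 1.0 (fully open).
Only numpy, scipy, OpenCV 4.12 (cv2) and the standard library are available. Lean on these libraries where they do the work, as an engineer would, in place of code of your own. Each camera call takes 0.05 s, during which the arm holds its last target.

## Working session

There is one attempt and no reset: what is moved stays moved. The work goes in short steps, Python scripts to look and compute and a tool call to move; the robot and the scene stay as the last step left them, time stands still between calls to the robot, and variables do not carry over. Pictures are saved under pics/ and viewed, and the job is handed in when it is done.

Besides the shell and the picture viewer there is one more tool, called after "Call:" by a JSON object that holds its "op" and its "data", one argument or row to a line. apply_moves: Moves the arm, as the interface text tells. Shift numbers are shares of 0.05 m and turn numbers shares of 0.12 rad, none past 1 either way. Its arguments: {"type":"object","properties":{"plan":{"type":"string"}},"required":["plan"]}

```bash
ls; mkdir -p pics; python3 - <<'E'
from bench import ctrl
import cv2, numpy as np
o=ctrl.get_obs(); print({k:np.round(v,3) if not isinstance(v,dict) else v for k,v in o.items()})
for n in ["scene","top"]:
    im=ctrl.camera(n); cv2.imwrite(f"pics/{n}0.png",im[:,:,::-1])
    c=ctrl.get_calibration(n); print(n,c)
E
```

```text
pics
{'time_s': np.float64(0.0), 'q': array([-1.412,  0.182,  1.608,  0.   ,  1.354, -0.206]), 'dq': array([-0.002, -0.   ,  0.001,  0.001, -0.001, -0.001]), 'joint_efforts': array([-1.0000e-03, -4.4487e+01, -3.5134e+01, -0.0000e+00,  9.0000e-03,
        0.0000e+00]), 'eef_pos': array([ 0.205, -0.537,  0.241]), 'eef_rot': array([ 0.583, -0.582,  0.401, -0.401]), 'wrist_force': array([-0.415,  0.314,  0.438]), 'torque': array([ 0.024, -0.031,  0.049]), 'opening': np.float64(0.999)}
scene {'intrinsics': array([[499.17219584,   0.        , 318.20825339],
       [  0.        , 499.17219584, 201.42496543],
       [  0.        ,   0.        ,   1.        ]]), 'R': array([[-0.83441953, -0.55111442,  0.00411502],
       [-0.28293748,  0.42195254, -0.86133759],
       [ 0.47295922, -0.7198812 , -0.50801637]]), 't': array([0.46170044, 0.21439822, 1.24219954])}
top {'intrinsics': array([[472.1935654 ,   0.        , 324.37140106],
       [  0.        , 472.1935654 , 201.53495245],
       [  0.        ,   0.        ,   1.        ]]), 'R': array([[-0.00990917, -0.9998459 , -0.01449106],
       [-0.9965393 ,  0.01107039, -0.0823825 ],
       [ 0.08253023,  0.01362457, -0.99649542]]), 't': array([0.01152536, 0.57173298, 1.37977547])}
```

View pics/top0.png

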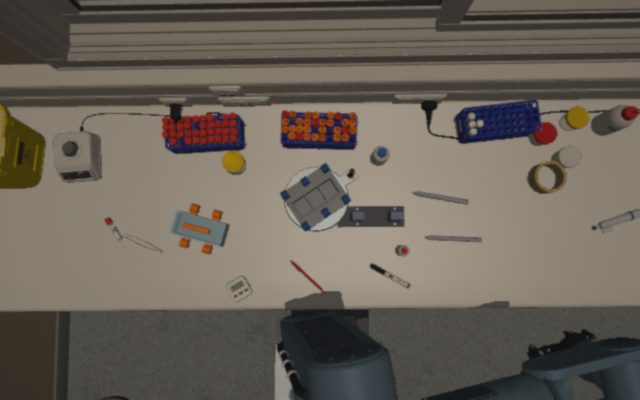

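View pics/scene0.png

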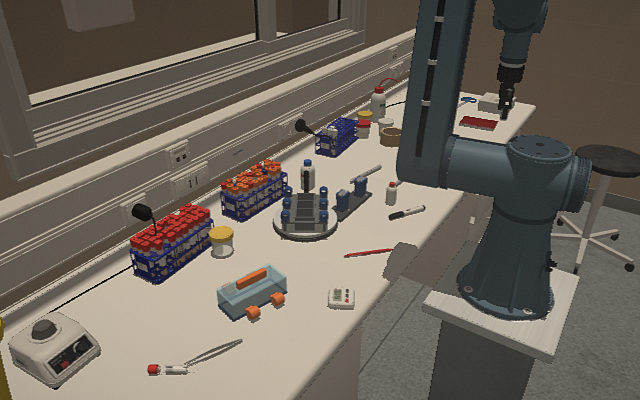

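```bash
python3 - <<'E'
from bench import ctrl
import numpy as np
for n in ["bottle_1","hood","pin_1","post","tray","stand","hinge_a","guide","reagent_b","cup_yellow"]:
  for c in ["top","scene"]:
    try: print(n,c,[(np.round(d["point"],3).tolist(),round(float(d["score"]),2)) for d in ctrl.recognise(c,n)])
    except Exception as e: print(n,c,e)
print(ctrl.get_obs()["time_s"])
E
```

```text
bottle_1 top [([0.426, -0.216, 0.058], 0.48), ([0.554, -0.004, 0.028], 0.47), ([0.576, -0.342, 0.013], 0.43)]
bottle_1 scene [([0.416, -0.213, 0.033], 0.71), ([0.689, -0.148, 0.062], 0.7), ([0.566, 0.058, 0.056], 0.43)]
hood top [([0.496, 0.368, 0.051], 0.96)]
hood scene [([0.474, 0.392, 0.047], 0.88)]
pin_1 top [([0.458, -0.381, 0.014], 0.74), ([0.576, -0.343, 0.009], 0.57), ([0.582, 0.026, 0.056], 0.15)]
pin_1 scene [([0.576, -0.353, 0.014], 0.64)]
post top [([0.584, 0.027, 0.059], 0.79)]
post scene [([0.565, 0.055, 0.056], 0.74)]
tray top [([0.588, 0.023, 0.055], 0.98)]
tray scene [([0.564, 0.056, 0.056], 0.78)]
stand top [([0.554, -0.003, 0.03], 0.77), ([0.588, 0.025, 0.056], 0.18)]
stand scene [([0.538, 0.032, 0.042], 0.63)]
hinge_a top [([0.58, 0.03, 0.06], 0.58)]
hinge_a scene [([0.57, 0.063, 0.052], 0.97)]
guide top [([0.581, 0.026, 0.057], 0.35)]
guide scene [([0.538, 0.031, 0.042], 0.96), ([0.569, 0.062, 0.055], 0.54)]
reagent_b top [([0.696, -0.157, 0.081], 0.63), ([0.458, -0.38, 0.013], 0.17)]
reagent_b scene [([0.689, -0.146, 0.064], 0.72)]
cup_yellow top [([0.683, 0.27, 0.062], 0.72)]
cup_yellow scene [([0.674, 0.288, 0.057], 0.6), ([0.474, 0.393, 0.048], 0.39)]
1.1
```

```bash
python3 - <<'E'
import cv2
im=cv2.imread("pics/top0.png")
cv2.imwrite("pics/a1.png",cv2.resize(im[140:290,260:500],None,fx=3.3,fy=3.3,interpolation=cv2.INTER_CUBIC))
a=cv2.resize(im[150:310,90:330],None,fx=3.3,fy=3.3,interpolation=cv2.INTER_CUBIC); cv2.imwrite("pics/a2.png",a)
im=cv2.imread("pics/scene0.png")
cv2.imwrite("pics/a3.png",cv2.resize(im[70:270,210:440],None,fx=3,fy=3,interpolation=cv2.INTER_CUBIC))
E
```

```text
(no output)
```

View pics/a1.png

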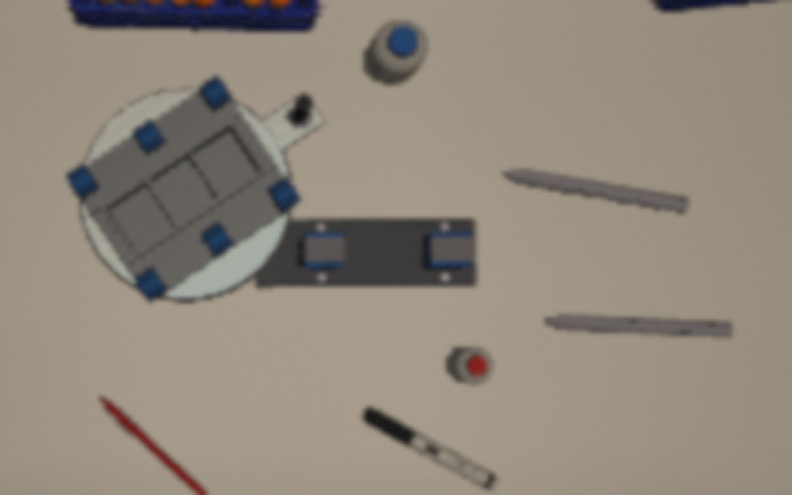

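View pics/a2.png

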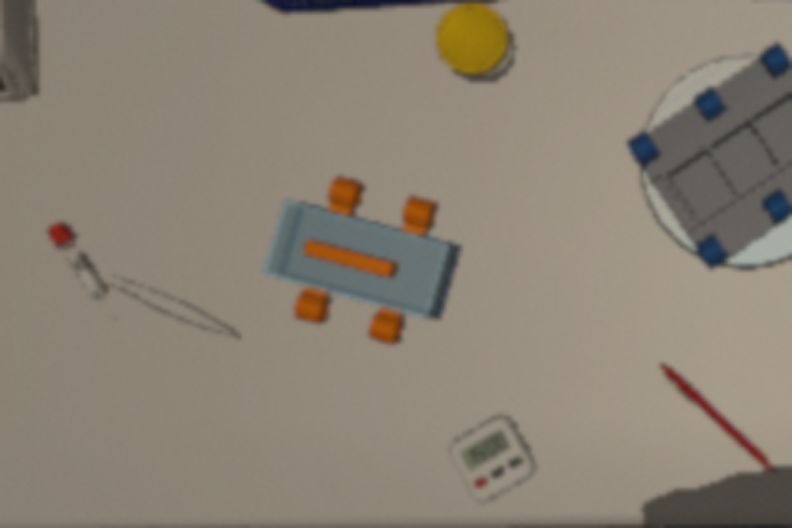

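View pics/a3.png

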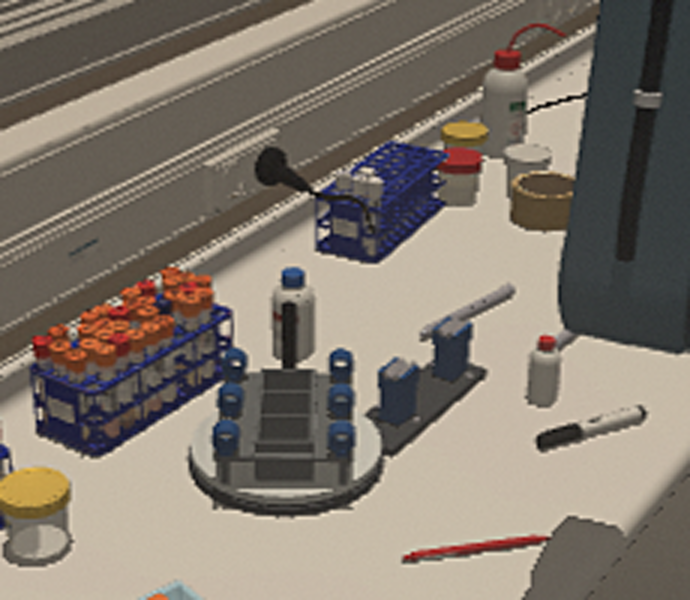

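```bash
cat > h.py <<'E'
import numpy as np, cv2
from scipy.spatial.transform import Rotation as Rn
from scipy.optimize import minimize
from bench import ctrl
CAL={n:ctrl.get_calibration(n) for n in("top","scene")}
def proj(n,X):
    c=CAL[n]; Y=np.atleast_2d(X)@np.array(c["R"]).T+c["t"]; p=Y@np.array(c["intrinsics"]).T
    return p[:,:2]/p[:,2:]
def unproj(n,uv,z):
    c=CAL[n];K=np.array(c["intrinsics"]);R=np.array(c["R"]);C=-R.T@c["t"]
    d=R.T@np.linalg.solve(K,[uv[0],uv[1],1]); return C+d*(z-C[2])/d[2]
def box(x0,x1,y0,y1,z0,z1): return np.array([[x,y,z] for x in(x0,x1) for y in(y0,y1) for z in(z0,z1)])/1000
def ycyl(x,y,z,r,L):
    a=np.linspace(0,2*np.pi,24,endpoint=False)
    return np.concatenate([np.c_[x+r*np.cos(a),0*a+y+s*L/2,z+r*np.sin(a)] for s in(-1,1)])/1000
def zcyl(x,y,z0,z1,r):
    a=np.linspace(0,2*np.pi,24,endpoint=False)
    return np.concatenate([np.c_[x+r*np.cos(a),y+r*np.sin(a),0*a+z] for z in(z0,z1)])/1000
def xf(P,x,y,z,yaw):
    c,s=np.cos(yaw),np.sin(yaw); return np.c_[P[:,0]*c-P[:,1]*s+x,P[:,0]*s+P[:,1]*c+y,P[:,2]+z]
S=4
def render(n,polys,roi):
    x0,y0,x1,y1=roi; m=np.zeros(((y1-y0)*S,(x1-x0)*S),np.uint8)
    for P in polys:
        q=(proj(n,P)-[x0,y0]+0.5)*S-0.5
        h=cv2.convexHull(q.astype(np.float32))[:,0]
        cv2.fillConvexPoly(m,np.round(h*16).astype(np.int32),255,shift=4)
    return cv2.resize(m,(x1-x0,y1-y0),interpolation=cv2.INTER_AREA)/255.
def masks(im):
    h=cv2.cvtColor(im,cv2.COLOR_RGB2HSV).astype(int);H,Sa,V=h[...,0],h[...,1],h[...,2]
    return dict(orange=((H>3)&(H<18)&(Sa>170)).astype(float),
      blue=((H>98)&(H<122)&(Sa>120)).astype(float),
      red=(((H<4)|(H>174))&(Sa>150)).astype(float),
      pin=(Sa<35).astype(float))
def fit(p0,prims,ms,rois,z=0,step=(0.006,0.006,0.06)):
    """prims: local point sets; ms {cam:mask}; rois {cam:roi}; p=(x,y,yaw)"""
    def cost(p):
        Q=[xf(P,p[0],p[1],z,p[2]) for P in prims]; e=0
        for n in ms:
            x0,y0,x1,y1=rois[n]
            e+=np.sum(np.abs(cv2.GaussianBlur(render(n,Q,rois[n])-ms[n][y0:y1,x0:x1],(3,3),0.8))**2)
        return e
    p0=np.array(p0,float); best=None
    for k in range(2):
        sim=[p0]+[p0+np.eye(3)[i]*step[i]*(1-.5*k) for i in range(3)]
        r=minimize(cost,p0,method="Nelder-Mead",options=dict(initial_simplex=np.array(sim),xatol=1e-4,fatol=1e-3)); p0=r.x
    return r.x,r.fun
KN=[ycyl(x,y,72,13,20) for x in(-54,54) for y in(-70,0,70)]
HOODO=[ycyl(x,y,16,13,24) for x in(-54,54) for y in(-35,35)]+[box(-7,7,-40,40,52,74)]
PIN=[np.concatenate([xf(np.c_[np.linspace(-83,67,2),[0,0],[7,7]]/1000,0,0,0,0)+d for d in np.array([[0,a,b] for a,b in((7,3),(7,-3),(-7,3),(-7,-3),(3,7),(-3,7),(3,-7),(-3,-7))])/1000]+[np.array([[.083,.0025,.007],[.083,-.0025,.007],[.083,0,.0095]])])]
def look(tag=None):
    d={n:ctrl.camera(n) for n in("top","scene")}
    if tag:
        for n in d: cv2.imwrite(f"pics/{n}_{tag}.png",d[n][:,:,::-1])
    return d
def overlay(im,n,polys,roi,f,out):
    x0,y0,x1,y1=roi; o=cv2.resize(im[y0:y1,x0:x1,::-1],None,fx=f,fy=f,interpolation=cv2.INTER_CUBIC)
    for P in polys:
        q=(proj(n,P)-[x0,y0]+.5)*f-.5; h=cv2.convexHull(q.astype(np.float32))
        cv2.polylines(o,[np.round(h).astype(np.int32)],True,(0,255,0),1)
    cv2.imwrite(out,o)
def toolR(o=None):
    o=o or ctrl.get_obs(); q=o["eef_rot"]; return Rn.from_quat([q[1],q[2],q[3],q[0]])
def rep():
    o=ctrl.get_obs(); R=toolR(o).as_matrix()
    print("t",round(float(o["time_s"]),2),"p",np.round(o["eef_pos"],4),"F",np.round(o["wrist_force"],1),"op",round(float(o["opening"]),3),"q",np.round(o["q"],2)); print("x",np.round(R[:,0],3),"y",np.round(R[:,1],3),"z",np.round(R[:,2],3))
def rows(p,yawx=None,n=5,start=None):
    """shares (total) needed along tool axes to reach p with tool down and jaw axis at world angle yawx"""
    o=ctrl.get_obs(); R=toolR(o); d=np.array(p)-o["eef_pos"]
    Rt=R
    if yawx is not None:
        x=np.array([np.cos(yawx),np.sin(yawx),0]); y=np.array([0,0,-1.]); Rt=Rn.from_matrix(np.c_[x,y,np.cross(x,y)])
    w=(R.inv()*Rt).as_rotvec()
    print("tot shift tool(final-mid) ",np.round(R.inv().apply(d)/.05,3),"in target axes",np.round(Rt.inv().apply(d)/.05,3),"turn shares",np.round(w/.12,3))
E
python3 - <<'E'
from h import *
im={n:cv2.imread(f"pics/{n}0.png")[:,:,::-1].copy() for n in("top","scene")}
M={n:masks(im[n]) for n in im}
# hood
r={"top":(160,190,240,265),"scene":(200,250,310,335)}
p,e=fit((.49,.37,-1.83),HOODO,{n:M[n]["orange"] for n in M},r); print("hood",p,e)
for n in r:
    pp,ee=fit(p,HOODO,{n:M[n]["orange"]},{n:r[n]}); print(" ",n,pp,ee)
overlay(im["top"],"top",[xf(P,p[0],p[1],0,p[2]) for P in HOODO],r["top"],6,"pics/o1.png")
r={"top":(270,155,360,240),"scene":(270,180,335,235)}
best=[]
for th in np.arange(.5,1.5,.2):
    p,e=fit((.585,.03,th),KN,{"top":M["top"]["blue"]},{"top":r["top"]});best.append((e,p))
e,p=min(best,key=lambda a:a[0]);print("table top",p,e)
pp,ee=fit(p,KN,{n:M[n]["blue"] for n in M},r);print("both",pp,ee)
p3,ee=fit(p,KN,{"scene":M["scene"]["blue"]},{"scene":r["scene"]});print("scene",p3,ee)
overlay(im["top"],"top",[xf(P,pp[0],pp[1],0,pp[2]) for P in KN],r["top"],6,"pics/o2.png")
overlay(im["scene"],"scene",[xf(P,pp[0],pp[1],0,pp[2]) for P in KN],r["scene"],6,"pics/o3.png")
E
```

```text
hood [ 0.49579342  0.37580131 -1.42582065] 1093.9970677020635
  top [ 0.4958208   0.37652799 -1.44280573] 438.865123839096
  scene [ 0.49585811  0.3758089  -1.42570355] 650.4290559465421
table top [0.58239149 0.03178512 0.58526431] 93.20961574061846
both [0.58238309 0.0317808  0.58541444] 385.0993824925283
scene [0.58841309 0.02253173 0.57599187] 279.7084864900121
```

```bash
python3 - <<'E'
from h import *
im={n:cv2.imread(f"pics/{n}0.png")[:,:,::-1].copy() for n in("top","scene")}
M={n:masks(im[n]) for n in im}
r={"top":(160,190,240,265),"scene":(200,250,310,335)}
p,e=fit((.49,.37,-.26),HOODO,{n:M[n]["orange"] for n in M},r); print("hood",p,e)
for n in r:
    pp,ee=fit(p,HOODO,{n:M[n]["orange"]},{n:r[n]}); print(" ",n,pp,ee)
def ov(p,pr,r,n,s=6):
    x0,y0,x1,y1=r;o=cv2.resize(im[n][y0:y1,x0:x1,::-1],None,fx=s,fy=s,interpolation=cv2.INTER_CUBIC)
    for P in pr:
        q=(proj(n,xf(P,p[0],p[1],0,p[2]))-[x0,y0]+.5)*s-.5; cv2.polylines(o,[np.round(cv2.convexHull(q.astype(np.float32))).astype(np.int32)],True,(0,255,0),1)
    return o
a=ov(p,HOODO,r["top"],"top",4)
t=(.5824,.0318,.5853)
b=ov(t,KN,(270,155,360,240),"top",4); c=ov(t,KN,(270,180,335,235),"scene",4); d=ov(p,HOODO,r["scene"],"scene",3)
W=800;can=np.zeros((600,W,3),np.uint8)
def put(i,x,y): can[y:y+i.shape[0],x:x+i.shape[1]]=i
put(a,0,0);put(b[:,:],380,0);put(d,0,342);put(c,400,345)
cv2.imwrite("pics/o1.png",can)
cv2.imwrite("pics/o2.png",(np.hstack([M["top"]["blue"][155:240,270:360],M["top"]["orange"][190:265,160:250].repeat(1,0)[:75].tolist()+[[0]*90]*10])*255))
E
```

```text
hood [ 0.49606342  0.37617573 -0.27363897] 431.14502390009903
  top [ 0.49596408  0.37668403 -0.27074549] 80.23292039342957
  scene [ 0.49607536  0.3761765  -0.27245282] 347.988785446936[ WARN:0@1.263] global loadsave.cpp:1063 imwrite_ Unsupported depth image for selected encoder is fallbacked to CV_8U.
```

View pics/o1.png

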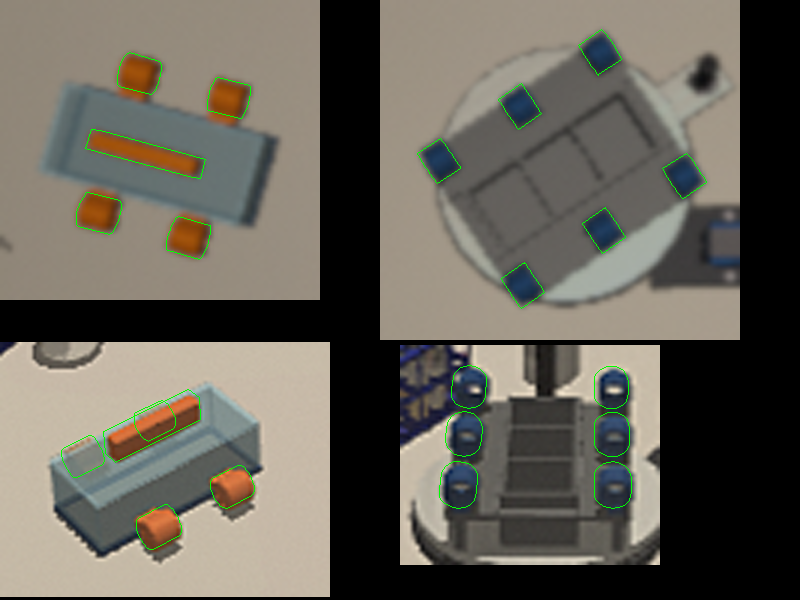

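```bash
python3 - <<'E'
from h import *
im={n:cv2.imread(f"pics/{n}0.png")[:,:,::-1].copy() for n in("top","scene")}
g=cv2.cvtColor(im["top"],cv2.COLOR_RGB2GRAY).astype(float)
# subpixel edges of the arm along columns: bench bright / arm dark
E1=[];E2=[]
for u in range(355,400):
    col=g[195:240,u]; d=np.diff(col)
    i=np.argmin(d[:20]); j=20+np.argmax(d[20:])
    def sub(k,s):
        w=np.clip(s*d[k-2:k+3],0,None); return 195+.5+k+np.sum(w*np.arange(-2,3))/w.sum()
    E1.append(unproj("top",(u,sub(i,-1)),.010)); E2.append(unproj("top",(u,sub(j,1)),.010))
for E in(E1,E2):
    E=np.array(E); k=np.polyfit(E[:,1],E[:,0],1); r=E[:,0]-np.polyval(k,E[:,1]); print("slope dx/dy",k,"std",r.std(), "x at y=-.146",np.polyval(k,-.146))
for ry in range(210,224,4):
    print(ry,np.round(g[ry,385:412]).astype(int))
# predicted V block corners for yaw 0
t=(.5824,.0318)
for yw in(0,-.01):
  VB=[box(-69,-39,-252,-216,10,69),box(-69,-39,-140,-106,10,69)]
  overlay(im["top"],"top",[xf(np.array([p for p in P if p[2]>.05]),t[0],t[1],0,yw) for P in VB]+[xf(np.array([[-.054,-.27,.07],[-.054,-.08,.07]]),t[0],t[1],0,yw)],(330,195,410,235),9,f"pics/vb{yw}.png")
M=masks(im["top"])["pin"]
b=im["top"]; 
for roi,g0 in(((405,185,475,210),(.576,-.343,1.4)),((420,230,490,246),(.458,-.381,1.55))):
    x0,y0,x1,y1=roi
    # background-diff mask
    bg=np.median(b[y0:y1,x0:x1].reshape(-1,3),0); dd=np.abs(b.astype(float)-bg).sum(2); 
    m=np.clip((dd-25)/60,0,1)
    p,e=fit(g0,PIN,{"top":m},{"top":roi}); print("pin",p,e)
    overlay(b,"top",[xf(P,p[0],p[1],0,p[2]) for P in PIN],roi,9,f"pics/pin{g0[2]}.png")
mr=masks(b)["red"]; ys,xs=np.nonzero(mr[235:265,390:415]); c=(xs.mean()+390,ys.mean()+235); print("cap",c,unproj("top",c,.070))
ms=masks(im["scene"])["red"]; ys,xs=np.nonzero(ms[175:200,380:405]); c=(xs.mean()+380,ys.mean()+175); print("cap scene",c,unproj("scene",c,.067))
E
```

```text
slope dx/dy [0.00950109 0.56015019] std 0.0002833330402056803 x at y=-.146 0.5587630273978617
slope dx/dy [0.01026489 0.4983257 ] std 0.0002547209779800864 x at y=-.146 0.4968270311569714
210 [ 59  58  57  55  53  52  58  59  63  73  69  60  56  57  56  57  56  59
  85 124 148 153 154 154 154 154 153]
214 [ 58  57  53  34  32  55  79  86  86  87  86  85  86  85  85  85  85  84
  95 125 148 155 155 154 154 153 153]
218 [ 59  56  45  33  31  48  72  81  82  82  82  81  80  81  80  81  81  81
  96 127 149 154 154 154 155 154 154]
222 [ 60  61  59  57  55  55  55  56  65  78  77  62  54  56  57  58  60  62
  76 111 146 155 155 155 154 155 154]
pin [ 0.58293129 -0.34089971  1.38768282] 4.545839244917926
pin [ 0.45931946 -0.37509988  1.51722828] 1.7951528103165582
cap (np.float64(404.1), np.float64(250.3)) [ 0.42638772 -0.22037631  0.07      ]
cap scene (np.float64(391.6111111111111), np.float64(183.61111111111111)) [ 0.4229905  -0.22021673  0.067     ]
```

```bash
cd pics; python3 -c "
import cv2,numpy as np
L=[cv2.imread(f) for f in('vb0.png','pin1.4.png','pin1.55.png')]
w=max(i.shape[1] for i in L)
o=np.vstack([np.pad(i,((0,0),(0,w-i.shape[1]),(0,0))) for i in L]);print(o.shape);cv2.imwrite('c1.png',cv2.resize(o,None,fx=.75,fy=.75))"
```

```text
(729, 720, 3)
```

View pics/c1.png

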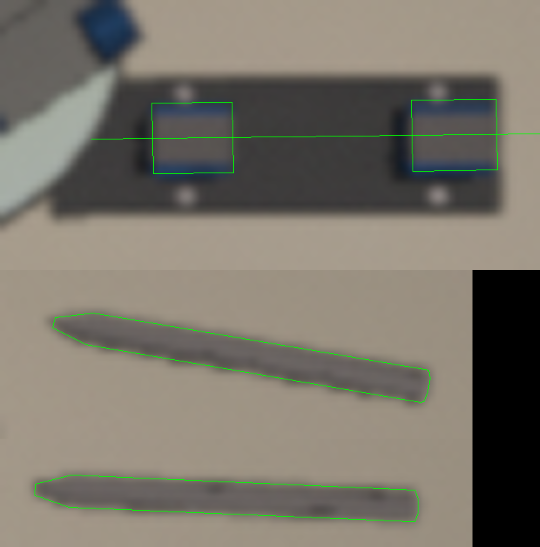

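```bash
python3 - <<'E'
from h import *
rep(); rows((.651,-.072,.18),.585); rows((.651,-.072,.18),.585-np.pi);rows((.4247,-.2203,.15),0);rows((.4247,-.2203,.15),np.pi/2)
E
```

```text
t 1.1 p [ 0.2052 -0.5372  0.2423] F [-0.7 -0.1 -0.3] op 0.998 q [-1.41  0.18  1.61  0.    1.35 -0.21]
x [ 0.357 -0.934 -0.   ] y [ 0.  0. -1.] z [0.934 0.357 0.   ]
tot shift tool(final-mid)  [-5.51   1.246 11.649] in target axes [12.571  1.245  2.832] turn shares [ -0.    -14.925   0.   ]
tot shift tool(final-mid)  [-5.51   1.246 11.649] in target axes [-12.571   1.245  -2.832] turn shares [-0.    11.255 -0.   ]
tot shift tool(final-mid)  [-4.354  1.846  6.362] in target axes [4.391 1.845 6.337] turn shares [ -0.   -10.05  -0.  ]
tot shift tool(final-mid)  [-4.354  1.846  6.362] in target axes [ 6.337  1.845 -4.391] turn shares [ -0.   -23.14   0.  ]
```

```bash
cat >> h.py <<'E'
def plan(p,yaw=None,N=5,claw=1.,via=None):
    """print rows, starting from measured pose; via: func s->(p,yaw) overrides"""
    o=ctrl.get_obs(); R=toolR(o); P=np.array(o["eef_pos"]); R0=R
    x=R.as_matrix()[:,0]; y0=np.arctan2(x[1],x[0])
    if yaw is None: yaw=y0
    out=[]
    for k in range(1,N+1):
        if via is None: tp=np.array(o["eef_pos"])+(np.array(p)-o["eef_pos"])*k/N; ty=y0+(yaw-y0)*k/N
        else: tp,ty=via(k/N)
        ty_=np.array([np.cos(ty),np.sin(ty),0]); Y=np.array([0,0,-1.]); Rt=Rn.from_matrix(np.c_[ty_,Y,np.cross(ty_,Y)])
        d=np.round(R.inv().apply(tp-P)/.05,2)+0.; w=np.round((R.inv()*Rt).as_rotvec()/.12,2)+0.
        P=P+R.apply(d*.05); R=R*Rn.from_rotvec(w*.12)
        out.append(" ".join("%g"%v for v in [*d,*w,claw]))
        if np.abs(np.r_[d,w]).max()>1: print("OVER",k,d,w)
    for i in range(0,N,5): print("; ".join(out[i:i+5]))
E
python3 - <<'E'
from h import *
plan((.651,-.072,.16),.585,15,.5)
E
```

```text
-0.37 0.11 0.78 0 -1 0 0.5; -0.27 0.11 0.81 0 -0.99 0 0.5; -0.17 0.11 0.84 0 -1 0 0.5; -0.07 0.11 0.86 0 -0.99 0 0.5; 0.03 0.11 0.86 0 -1 0 0.5
0.13 0.11 0.85 0 -0.99 0 0.5; 0.23 0.11 0.82 0 -1 0 0.5; 0.33 0.11 0.8 0 -0.99 0 0.5; 0.42 0.11 0.74 0 -1 0 0.5; 0.51 0.11 0.7 0 -0.99 0 0.5
0.59 0.11 0.62 0 -1 0 0.5; 0.66 0.11 0.56 0 -0.99 0 0.5; 0.72 0.11 0.47 0 -1 0 0.5; 0.77 0.11 0.38 0 -0.99 0 0.5; 0.81 0.11 0.29 0 -1 0 0.5
```

Call:
{"op": "apply_moves", "data": {
  "plan": "-0.37 0.11 0.78 0 -1 0 0.5; -0.27 0.11 0.81 0 -0.99 0 0.5; -0.17 0.11 0.84 0 -1 0 0.5; -0.07 0.11 0.86 0 -0.99 0 0.5; 0.03 0.11 0.86 0 -1 0 0.5"
}}

```text
time_s: 1.6
eef_pos: [0.3549, -0.3809, 0.2148]
eef_rot: [-0.675, 0.675, -0.21, 0.21]
wrist_force: [1.2, -1.1, -0.0]
opening: 0.499
```

Call:
{"op": "apply_moves", "data": {
  "plan": "0.13 0.11 0.85 0 -0.99 0 0.5; 0.23 0.11 0.82 0 -1 0 0.5; 0.33 0.11 0.8 0 -0.99 0 0.5; 0.42 0.11 0.74 0 -1 0 0.5; 0.51 0.11 0.7 0 -0.99 0 0.5"
}}

```text
time_s: 2.1
eef_pos: [0.5033, -0.2255, 0.1873]
eef_rot: [-0.707, 0.707, -0.002, 0.003]
wrist_force: [0.9, -0.5, 0.4]
opening: 0.504
```

Call:
{"op": "apply_moves", "data": {
  "plan": "0.59 0.11 0.62 0 -1 0 0.5; 0.66 0.11 0.56 0 -0.99 0 0.5; 0.72 0.11 0.47 0 -1 0 0.5; 0.77 0.11 0.38 0 -0.99 0 0.5; 0.81 0.11 0.29 0 -1 0 0.5"
}}

```text
time_s: 2.6
eef_pos: [0.6522, -0.0703, 0.1595]
eef_rot: [-0.676, 0.677, 0.206, -0.206]
wrist_force: [0.3, -1.0, -0.9]
opening: 0.502
```

```bash
python3 - <<'E'
from h import *
rep(); d=look("1"); plan((.651,-.072,.092),.585,5,.5)
im=d["top"]; cv2.imwrite("pics/b1.png",cv2.resize(im[130:260,260:440,::-1],None,fx=4,fy=4,interpolation=cv2.INTER_CUBIC))
E
```

```text
t 2.6 p [ 0.6522 -0.0703  0.1595] F [ 0.3 -1.  -0.9] op 0.502 q [-0.29  0.43  1.46 -0.    1.25 -0.88]
x [0.831 0.557 0.   ] y [ 0. -0. -1.] z [-0.557  0.831 -0.   ]
-0.02 0.27 -0.01 -0.01 0.01 0.01 0.5; -0.02 0.26 -0.01 0 0.02 0 0.5; -0.01 0.27 -0.01 0 0.01 0 0.5; -0.02 0.26 -0.01 0 0.02 0 0.5; -0.02 0.27 -0.01 0 0.01 0 0.5
```

View pics/b1.png

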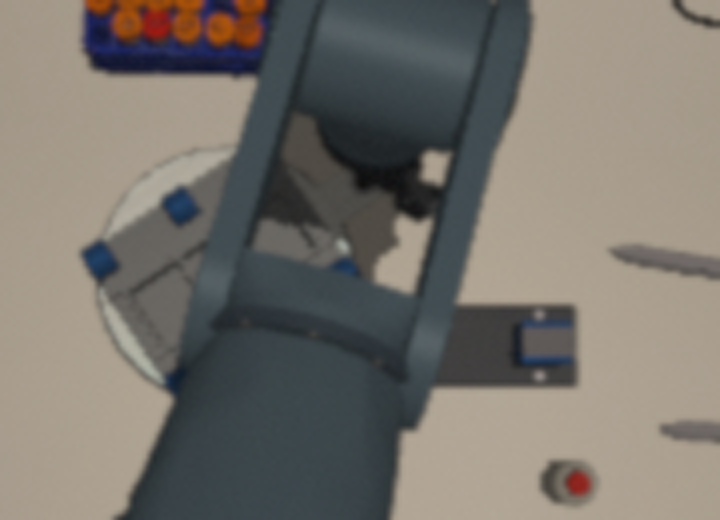

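Call:
{"op": "apply_moves", "data": {
  "plan": "-0.02 0.27 -0.01 0 0.01 0 0.5; -0.02 0.27 -0.01 0 0.02 0 0.5; -0.01 0.27 -0.01 0 0.01 0 0.5; -0.02 0.27 -0.01 0 0.02 0 0.4; -0.02 0.27 -0.01 0 0.01 0 0.27"
}}

```text
time_s: 3.2
eef_pos: [0.648, -0.0771, 0.0908]
eef_rot: [0.678, -0.678, -0.2, 0.201]
wrist_force: [0.4, 0.0, 0.9]
opening: 0.272
```

```bash
python3 - <<'E'
from h import *
rep(); 
C=np.array([.5824,.0318])
def via(s):
    th=.585+(-.03-.585)*s; return np.array([C[0]+.125*np.sin(th),C[1]-.125*np.cos(th),.092]),th
plan(None,None,10,.27,via)
E
```

```text
t 3.2 p [ 0.648  -0.0771  0.0908] F [0.4 0.  0.9] op 0.272 q [-0.3   0.51  1.5  -0.    1.13 -0.88]
x [ 0.839  0.544 -0.   ] y [-0.001  0.    -1.   ] z [-0.544  0.839  0.001]
-0.04 -0.02 0.05 0 0.43 0 0.27; -0.16 0 0 0 0.52 0 0.27; -0.15 0 0 0 0.51 0 0.27; -0.16 0 0.01 0 0.51 0 0.27; -0.15 0 0 0 0.51 -0.01 0.27
-0.15 0 0.01 0 0.52 0 0.27; -0.16 0 0 0 0.51 0 0.27; -0.15 0 0.01 0 0.51 0 0.27; -0.15 0 0 0 0.51 0 0.27; -0.16 0 0.01 0 0.52 0 0.27
```

Call:
{"op": "apply_moves", "data": {
  "plan": "-0.04 -0.02 0.05 0 0.43 0 0.27; -0.16 0 0 0 0.52 0 0.27; -0.15 0 0 0 0.51 0 0.27; -0.16 0 0.01 0 0.51 0 0.27; -0.15 0 0 0 0.51 0 0.27"
}}

```text
time_s: 3.7
eef_pos: [0.6178, -0.0878, 0.0923]
eef_rot: [0.701, -0.7, -0.098, 0.097]
wrist_force: [6.2, 2.3, -4.0]
opening: 0.273
```

Call:
{"op": "apply_moves", "data": {
  "plan": "-0.15 0 0.01 0 0.52 0 0.27; -0.16 0 0 0 0.51 0 0.27; -0.15 0 0.01 0 0.51 0 0.27; -0.15 0 0 0 0.51 0 0.27; -0.16 0 0.01 0 0.52 0 0.27"
}}

```text
time_s: 4.2
eef_pos: [0.5802, -0.0932, 0.0928]
eef_rot: [-0.707, 0.707, -0.01, 0.013]
wrist_force: [6.1, -1.8, -4.0]
opening: 0.272
```

```bash
python3 - <<'E'
from h import *
rep()
E
```

```text
t 4.2 p [ 0.5802 -0.0932  0.0928] F [ 6.1 -1.8 -4. ] op 0.272 q [-0.36  0.38  1.69  0.    1.07 -0.33]
x [ 0.999 -0.032  0.004] y [ 0.003 -0.001 -1.   ] z [ 0.032  0.999 -0.001]
```

Push a little further to feel the stop.

Call:
{"op": "apply_moves", "data": {
  "plan": "-0.06 0 0 0 0 0 0.27; -0.06 0 0 0 0 0 0.27; -0.06 0 0 0 0 0 0.27; 0 0 0 0 0 0 0.27; 0 0 0 0 0 0 0.27"
}}

```text
time_s: 4.7
eef_pos: [0.5754, -0.0933, 0.0935]
eef_rot: [-0.706, 0.708, -0.006, 0.015]
wrist_force: [23.4, -1.0, -14.6]
opening: 0.277
```

```bash
python3 - <<'E'
from h import *
C=np.array([.5754,-.0933,.0935]); B=np.array([.4247,-.2203,.060])
def via(s):
    k=round(s*10)
    if k<=2: return C+[.003,0,.045*k],-.01
    if k<=6: return C+[.003,0,.09]+(np.array([B[0],B[1],.15])-C-[.003,0,.09])*(k-2)/4,-.01+.01*(k-2)/4
    return np.array([B[0],B[1],.15-.0225*(k-6)]),0
plan(None,None,10,.6,via)
E
```

```text
0.07 -0.9 0 0.02 -0.17 0.11 0.6; 0 -0.9 0 0 0 0 0.6; -0.76 0.17 -0.64 0 -0.02 0 0.6; -0.77 0.17 -0.64 0 -0.02 0 0.6; -0.76 0.16 -0.64 0 -0.02 0 0.6
-0.77 0.17 -0.64 0 -0.02 0 0.6; 0 0.45 0 0 0 0 0.6; 0 0.45 0 0 0 0 0.6; 0 0.45 0 0 0 0 0.6; 0 0.45 0 0 0 0 0.6
```

Call:
{"op": "apply_moves", "data": {
  "plan": "0.07 0 0 0.02 -0.17 0.11 0.6; 0 -0.9 0 0 0 0 0.6; 0 -0.9 0 0 0 0 0.6; -0.77 0.17 -0.64 0 -0.02 0 0.6; -0.76 0.17 -0.64 0 -0.02 0 0.6"
}}

```text
time_s: 5.2
eef_pos: [0.4993, -0.156, 0.1689]
eef_rot: [0.707, -0.707, 0.003, 0.003]
wrist_force: [-0.1, 0.0, -0.6]
opening: 0.598
```

Call:
{"op": "apply_moves", "data": {
  "plan": "-0.77 0.17 -0.64 0 -0.02 0 0.6; -0.76 0.16 -0.64 0 -0.02 0 0.6; 0 0 0 0 0 0 0.6; 0 0.3 0 0 0 0 0.6; 0 0 0 0 0 0 0.6"
}}

```text
time_s: 5.7
eef_pos: [0.4212, -0.2176, 0.1353]
eef_rot: [0.709, -0.705, 0.005, 0.006]
wrist_force: [-0.9, 0.3, 0.4]
opening: 0.598
```

```bash
python3 - <<'E'
from h import *
rep(); d=look("2"); plan((.4247,-.2203,.060),0,5,.6)
overlay(d["top"],"top",[xf(P,.5824,.0318,0,-.01) for P in KN],(260,150,440,290),4,"pics/b2.png")
cv2.imwrite("pics/b3.png",cv2.resize(d["scene"][120:260,300:500,::-1],None,fx=4,fy=4))
E
```

```text
t 5.7 p [ 0.4212 -0.2176  0.1353] F [-0.9  0.3  0.4] op 0.598 q [-0.72  0.1   1.94 -0.01  1.12 -0.72]
x [ 1.     0.    -0.016] y [-0.016  0.005 -1.   ] z [-0.     1.     0.005]
0.01 0.31 -0.01 -0.03 0 -0.12 0.6; 0.01 0.3 -0.01 0 0.01 0 0.6; 0.01 0.31 -0.01 0 0 0 0.6; 0.01 0.31 -0.01 0 0 0 0.6; 0.01 0.3 -0.01 0 0 0 0.6
```

View pics/b2.png

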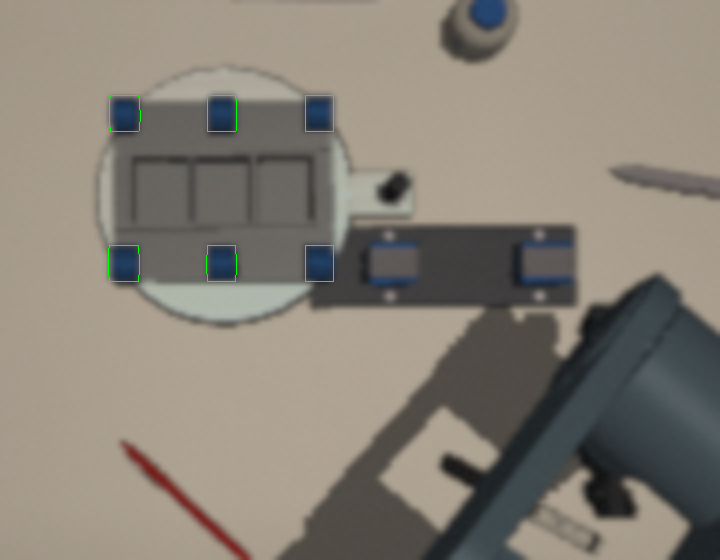

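View pics/b3.png

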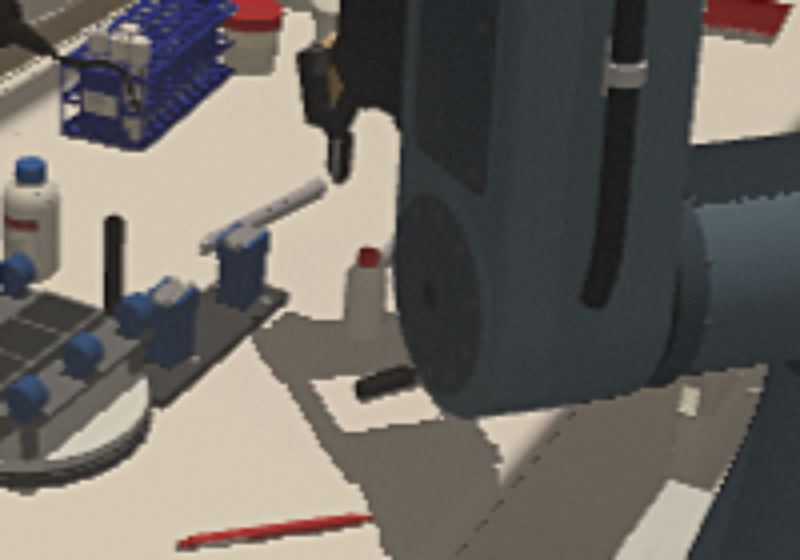

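Call:
{"op": "apply_moves", "data": {
  "plan": "0.02 0.31 -0.01 -0.03 0 -0.12 0.6; 0.01 0.3 -0.01 0 0.01 0 0.6; 0.01 0.31 -0.01 0 0 0 0.6; 0.01 0.31 -0.01 0 0 0 0.6; 0.01 0.3 -0.01 0 0 0 0.6"
}}

```text
time_s: 6.3
eef_pos: [0.4262, -0.2204, 0.0603]
eef_rot: [-0.707, 0.708, 0.001, 0.0]
wrist_force: [-0.3, 0.1, 0.6]
opening: 0.604
```

Call:
{"op": "apply_moves", "data": {
  "plan": "0 0 0 0 0 0 0.6; 0 0 0 0 0 0 0; 0 0 0 0 0 0 0; 0 0 0 0 0 0 0; 0 0 0 0 0 0 0"
}}

```text
time_s: 6.8
eef_pos: [0.4261, -0.2212, 0.0615]
eef_rot: [-0.706, 0.708, 0.001, 0.001]
wrist_force: [-0.9, 0.9, 7.5]
opening: 0.273
```

```bash
python3 - <<'E'
from h import *
rep()
E
```

```text
t 6.8 p [ 0.4261 -0.2212  0.0615] F [-0.9  0.9  7.5] op 0.273 q [-0.73  0.23  1.97  0.    0.94 -0.73]
x [1.    0.    0.003] y [ 0.003 -0.002 -1.   ] z [-0.     1.    -0.002]
```

```bash
python3 - <<'E'
from h import *
P0=np.array(ctrl.get_obs()["eef_pos"]); A=P0+[0,0,.1]; B=np.array([.582,-.0132,.16])
def via(s):
    k=round(s*10)
    if k<=2: return P0+[0,0,.05*k],0
    if k<=8: return A+(B-A)*(k-2)/6,-.01
    return B,-.01
plan(None,None,10,0,via)
E
```

```text
0 -1 0 0.02 0 0.02 0; 0 -1 0 0 0 0 0; 0.52 0.01 0.69 0 0.08 0 0; 0.52 0 0.7 0 0 0 0; 0.51 0.01 0.7 0 0 0 0
0.51 0 0.7 0 0 0 0; 0.52 0.01 0.69 0 0 0 0; 0.51 0 0.7 0 0 0 0; 0 0 0 0 0 0 0; 0 0 0 0 0 0 0
```

Call:
{"op": "apply_moves", "data": {
  "plan": "0 -1 0 0.02 0 0.02 0; 0 -1 0 0 0 0 0; 0.52 0.01 0.69 0 0.08 0 0; 0.52 0 0.7 0 0 0 0; 0.51 0.01 0.7 0 0 0 0"
}}

```text
time_s: 7.3
eef_pos: [0.5047, -0.1159, 0.1606]
eef_rot: [0.707, -0.707, 0.003, -0.004]
wrist_force: [-0.7, -1.1, -0.6]
opening: 0.269
```

Call:
{"op": "apply_moves", "data": {
  "plan": "0.51 0 0.7 0 0 0 0; 0.52 0.01 0.69 0 0 0 0; 0.51 0 0.7 0 0 0 0; 0 0 0 0 0 0 0; 0 0 0 0 0 0 0"
}}

```text
time_s: 7.8
eef_pos: [0.5816, -0.0119, 0.1588]
eef_rot: [0.708, -0.707, 0.003, -0.002]
wrist_force: [-0.9, -0.5, -0.8]
opening: 0.269
```

```bash
python3 - <<'E'
from h import *
rep(); d=look("3"); plan((.582,-.0132,.092),-.01,5,0)
a=d["scene"][120:240,250:450,::-1]; cv2.imwrite("pics/b4.png",cv2.resize(a,None,fx=4,fy=4))
E
```

```text
t 7.8 p [ 0.5816 -0.0119  0.1588] F [-0.9 -0.5 -0.8] op 0.269 q [-0.22  0.28  1.66  0.    1.2  -0.22]
x [ 1.    -0.007 -0.001] y [-0.001  0.001 -1.   ] z [0.007 1.    0.001]
0 0.27 0 -0.01 0 -0.01 0; 0.01 0.26 0 0 0 0 0; 0 0.27 0 0 0 0 0; 0.01 0.27 0 0 0 0 0; 0 0.27 0 0 0 0 0
```

View pics/b4.png

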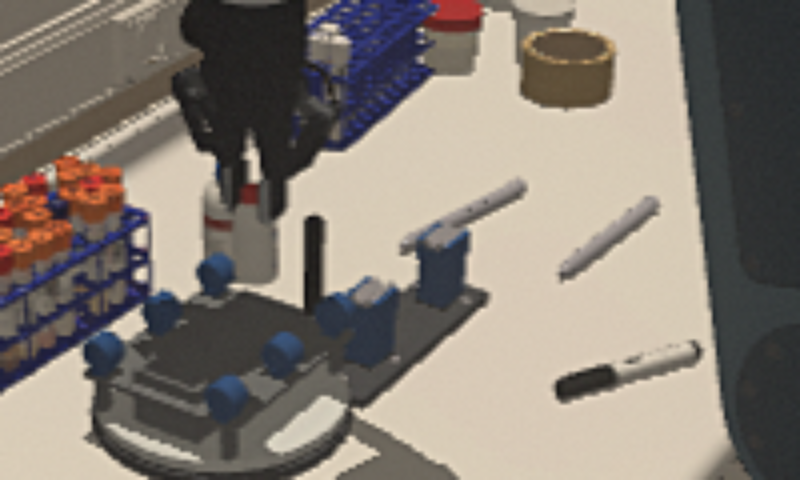

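Call:
{"op": "apply_moves", "data": {
  "plan": "0 0.27 -0.01 -0.01 0 -0.01 0; 0.01 0.26 -0.01 0 0 0 0; 0 0.27 0 0 0 0 0; 0.01 0.27 0 0 0 0 0; 0 0.22 0 0 0 0 0"
}}

```text
time_s: 8.4
eef_pos: [0.5817, -0.014, 0.0925]
eef_rot: [0.707, -0.707, 0.004, -0.003]
wrist_force: [-0.0, -0.4, -0.2]
opening: 0.267
```

Call:
{"op": "apply_moves", "data": {
  "plan": "0 0 0 0 0 0 0; 0 0.02 0 0 0 0 0.42; 0 0 0 0 0 0 0.42; 0 0 0 0 0 0 0.42; 0 -0.3 0 0 0 0 0.42"
}}

```text
time_s: 8.9
eef_pos: [0.5812, -0.0135, 0.1075]
eef_rot: [0.707, -0.707, 0.004, -0.002]
wrist_force: [-0.2, -0.3, -0.1]
opening: 0.417
```

```bash
python3 - <<'E'
from h import *
rep()
P0=np.array(ctrl.get_obs()["eef_pos"]); A=P0+[0,0,.1]; 
h=(.4960,.3764); B=np.array([*h,.2])
def via(s):
    k=round(s*15)
    if k<=2: return P0+[0,0,.05*k],-.01
    if k<=12: return A+(B-A)*(k-2)/10,-.01-.263*(k-2)/10
    return B,-.273
plan(None,None,15,.5,via)
E
```

```text
t 8.9 p [ 0.5812 -0.0135  0.1075] F [-0.2 -0.3 -0.1] op 0.417 q [-0.23  0.35  1.69  0.    1.1  -0.22]
x [ 1.    -0.01  -0.003] y [-0.003  0.001 -1.   ] z [0.01  1.    0.001]
0 -1 0 -0.01 0 -0.03 0.5; 0 -1 0 0 0 0 0.5; -0.18 0.01 0.78 0 0.22 0 0.5; -0.2 0.02 0.77 0 0.22 0 0.5; -0.22 0.01 0.77 0 0.22 0 0.5
-0.24 0.02 0.76 0 0.22 0 0.5; -0.26 0.01 0.76 0 0.22 0 0.5; -0.27 0.02 0.75 0 0.22 0 0.5; -0.3 0.01 0.74 0 0.22 0 0.5; -0.32 0.02 0.73 0 0.22 0 0.5
-0.34 0.01 0.72 0 0.22 0 0.5; -0.35 0.02 0.72 0 0.22 0 0.5; 0 0 0 0 0 0 0.5; 0 0 0 0 0 0 0.5; 0 0 0 0 0 0 0.5
```

Call:
{"op": "apply_moves", "data": {
  "plan": "0 -1 0 -0.01 0 -0.03 0.5; 0 -1 0 0 0 0 0.5; -0.18 0.01 0.78 0 0.22 0 0.5; -0.2 0.02 0.77 0 0.22 0 0.5; -0.22 0.01 0.77 0 0.22 0 0.5"
}}

```text
time_s: 9.4
eef_pos: [0.5567, 0.1042, 0.2087]
eef_rot: [-0.706, 0.707, -0.03, 0.035]
wrist_force: [-0.2, 0.1, -0.2]
opening: 0.502
```

Call:
{"op": "apply_moves", "data": {
  "plan": "-0.24 0.02 0.76 0 0.22 0 0.5; -0.26 0.01 0.76 0 0.22 0 0.5; -0.27 0.02 0.75 0 0.22 0 0.5; -0.3 0.01 0.74 0 0.22 0 0.5; -0.32 0.02 0.73 0 0.22 0 0.5"
}}

```text
time_s: 9.9
eef_pos: [0.5139, 0.3001, 0.2039]
eef_rot: [0.703, -0.703, 0.076, -0.08]
wrist_force: [0.6, 0.6, 0.3]
opening: 0.505
```

```bash
python3 - <<'E'
from h import *
rep(); d=look("4")
M={n:masks(d[n]) for n in d}
r={"top":(155,190,245,270),"scene":(190,245,320,345)}
p,e=fit((.496,.3762,-.273),HOODO,{"scene":M["scene"]["orange"]},{"scene":r["scene"]}); print("hood",p,e)
p2,e=fit((.496,.3762,-.273),HOODO,{"top":M["top"]["orange"]},{"top":r["top"]}); print("hood top",p2,e)
overlay(d["top"],"top",[xf(P,.496,.3762,0,-.273) for P in HOODO],(160,130,420,260),3,"pics/b5.png")
overlay(d["scene"],"scene",[xf(P,.496,.3762,0,-.273) for P in HOODO],(190,120,420,345),3,"pics/b6.png")
E
```

```text
t 9.9 p [0.5139 0.3001 0.2039] F [0.6 0.6 0.3] op 0.505 q [ 0.33  0.26  1.6  -0.    1.28  0.55]
x [ 0.975 -0.22   0.006] y [ 0.006 -0.    -1.   ] z [0.22  0.976 0.001]
hood [ 0.49528158  0.37543764 -0.30213881] 448.20886309395667
hood top [ 0.49566254  0.37609032 -0.30758401] 310.4266304940953
```

View pics/b5.png

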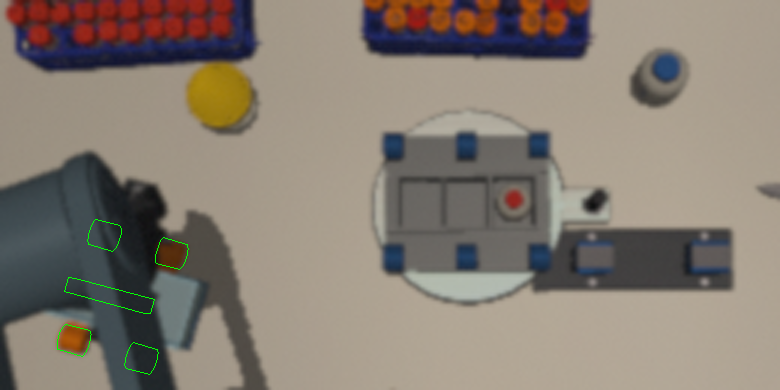

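View pics/b6.png

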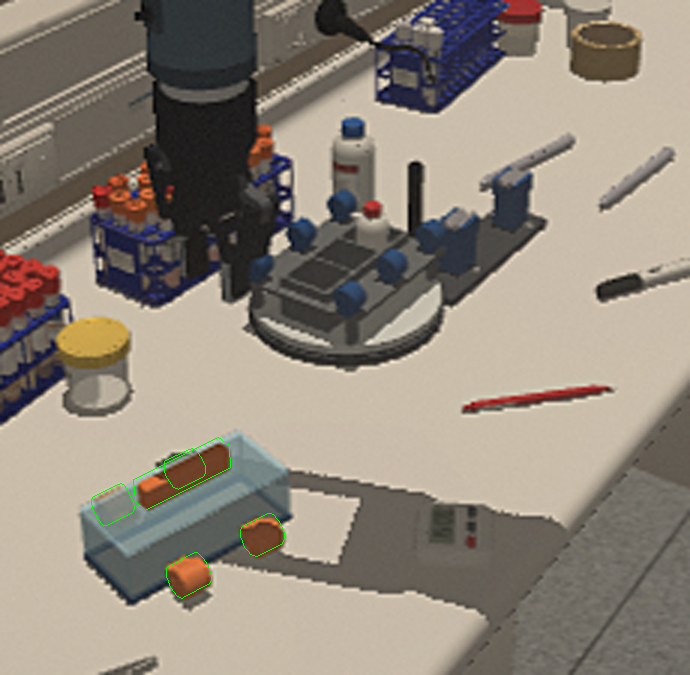

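```bash
python3 - <<'E'
from h import *
plan((.496,.3762,.12),-.273,5,.5)
E
```

```text
-0.13 0.33 0.27 -0.02 0.09 0.04 0.5; -0.13 0.34 0.27 0 0.1 0 0.5; -0.13 0.33 0.27 0 0.09 0 0.5; -0.14 0.34 0.27 0 0.1 0 0.5; -0.14 0.33 0.27 0 0.09 0 0.5
```

Call:
{"op": "apply_moves", "data": {
  "plan": "-0.13 0.33 0.27 -0.02 0.09 0.04 0.5; -0.13 0.34 0.27 0 0.1 0 0.5; -0.13 0.33 0.27 0 0.09 0 0.5; -0.14 0.34 0.27 0 0.1 0 0.5; -0.14 0.33 0.1 0 0.09 0 0.5"
}}

```text
time_s: 10.5
eef_pos: [0.4962, 0.3642, 0.1192]
eef_rot: [-0.7, 0.701, -0.098, 0.098]
wrist_force: [-0.0, 0.0, 0.0]
opening: 0.502
```

Call:
{"op": "apply_moves", "data": {
  "plan": "0 0 0 0 0 0 0.5; 0 0 0 0 0 0 0.5; 0 0.2 0 0 0 0 0.5; 0 0.2 0 0 0 0 0.5; 0 0 0 0 0 0 0.5"
}}

```text
time_s: 11.0
eef_pos: [0.4948, 0.3625, 0.0967]
eef_rot: [-0.699, 0.702, -0.099, 0.097]
wrist_force: [-1.3, -0.5, 0.2]
opening: 0.495
```

```bash
python3 - <<'E'
from h import *
rep()
plan((.496,.3762,.068),-.273,5,.5)
E
```

```text
t 11.0 p [0.4948 0.3625 0.0967] F [-1.3 -0.5  0.2] op 0.495 q [ 0.44  0.43  1.61 -0.    1.11  0.72]
x [ 0.962 -0.274 -0.003] y [-0.004 -0.003 -1.   ] z [ 0.274  0.962 -0.004]
-0.01 0.11 0.05 0.04 -0.01 -0.02 0.5; -0.01 0.12 0.06 0 -0.01 0 0.5; -0.01 0.11 0.05 0 0 0 0.5; -0.01 0.12 0.06 0 -0.01 0 0.5; -0.01 0.11 0.05 0 -0.01 0 0.5
```

Call:
{"op": "apply_moves", "data": {
  "plan": "-0.01 0.11 0.08 0.02 -0.01 -0.01 0.5; -0.01 0.12 0.07 0 0 0 0.5; 0 0.11 0.06 0 0 0 0.5; -0.01 0.12 0.05 0 0 0 0.5; 0 0.11 0.02 0 0 0 0.5"
}}

```text
time_s: 11.5
eef_pos: [0.4977, 0.3777, 0.0691]
eef_rot: [-0.7, 0.701, -0.097, 0.097]
wrist_force: [0.5, -0.3, 0.3]
opening: 0.498
```

```bash
python3 - <<'E'
from h import *
rep()
plan((.496,.3762,.068),-.273,5,.5)
E
```

```text
t 11.5 p [0.4977 0.3777 0.0691] F [ 0.5 -0.3  0.3] op 0.498 q [ 0.46  0.49  1.59 -0.    1.07  0.74]
x [ 0.962 -0.272  0.   ] y [ 0. -0. -1.] z [ 0.272  0.962 -0.   ]
-0.01 0 -0.01 0 0 0 0.5; 0 0.01 -0.01 0 -0.01 0 0.5; -0.01 0 0 0 0 0 0.5; 0 0.01 -0.01 0 -0.01 0 0.5; -0.01 0 -0.01 0 0 0 0.5
```

Call:
{"op": "apply_moves", "data": {
  "plan": "-0.02 0 -0.02 0 0 0 0.3; 0 0 0 0 0 0 0; 0 0 0 0 0 0 0; 0 0 0 0 0 0 0; 0 0 0 0 0 0 0"
}}

```text
time_s: 12.0
eef_pos: [0.4965, 0.3764, 0.0696]
eef_rot: [-0.7, 0.701, -0.097, 0.097]
wrist_force: [-0.3, 0.6, -4.2]
opening: 0.149
```

```bash
python3 - <<'E'
from h import *
rep()
P0=np.array(ctrl.get_obs()["eef_pos"]); A=P0+[0,0,.1]; 
B=np.array([.5824,.0318,.17])
def via(s):
    k=round(s*15)
    if k<=3: return P0+[0,0,.1*k/3],-.273
    if k<=13: return A+(B-A)*(k-3)/10,-.273+.263*(k-3)/10
    return B,-.01
plan(None,None,15,0,via)
E
```

```text
t 12.0 p [0.4965 0.3764 0.0696] F [-0.3  0.6 -4.2] op 0.149 q [ 0.46  0.48  1.59 -0.    1.07  0.74]
x [ 0.962 -0.273  0.   ] y [-0.    -0.001 -1.   ] z [ 0.273  0.962 -0.001]
0 -0.67 0 0 -0.03 0 0; 0 -0.66 0 0 0 0 0; 0 -0.67 0 0 0 0 0; 0.35 0 -0.62 0 -0.21 0 0; 0.34 0 -0.62 0 -0.22 0 0
0.32 0 -0.64 0 -0.22 0 0; 0.3 0 -0.64 0 -0.22 0 0; 0.28 0 -0.65 0 -0.22 0 0; 0.27 0 -0.66 0 -0.22 0 0; 0.25 0 -0.67 0 -0.22 0 0
0.23 0 -0.67 0 -0.22 0 0; 0.22 0 -0.68 0 -0.22 0 0; 0.19 -0.01 -0.68 0 -0.22 0 0; 0 0 0 0 0 0 0; 0 0 0 0 0 0 0
```

Call:
{"op": "apply_moves", "data": {
  "plan": "0 -0.8 0 0 -0.03 0 0; 0 -0.8 0 0 0 0 0; 0 -0.8 0 0 0 0 0; 0.35 0 -0.62 0 -0.21 0 0; 0.34 0 -0.62 0 -0.22 0 0"
}}

```text
time_s: 12.5
eef_pos: [0.5148, 0.3081, 0.192]
eef_rot: [0.703, -0.702, 0.075, -0.078]
wrist_force: [0.8, 0.2, -4.2]
opening: 0.149
```

Call:
{"op": "apply_moves", "data": {
  "plan": "0.32 0 -0.64 0 -0.22 0 0; 0.3 0 -0.64 0 -0.22 0 0; 0.28 0 -0.65 0 -0.22 0 0; 0.27 0 -0.66 0 -0.22 0 0; 0.25 0 -0.67 0 -0.22 0 0"
}}

```text
time_s: 13.0
eef_pos: [0.5568, 0.1337, 0.1898]
eef_rot: [-0.706, 0.707, -0.031, 0.031]
wrist_force: [1.0, 0.7, -3.2]
opening: 0.146
```

Call:
{"op": "apply_moves", "data": {
  "plan": "0.23 0 -0.67 0 -0.22 0 0; 0.22 0 -0.68 0 -0.22 0 0; 0.19 -0.01 -0.68 0 -0.22 0 0; 0 0 0 0 0 0 0; 0 0 0 0 0 0 0"
}}

```text
time_s: 13.5
eef_pos: [0.5823, 0.0311, 0.1902]
eef_rot: [0.707, -0.707, 0.004, -0.004]
wrist_force: [0.0, 0.6, -3.8]
opening: 0.144
```

```bash
python3 - <<'E'
from h import *
rep(); d=look("5")
plan((.5824,.0318,.142),-.01,5,0)
cv2.imwrite("pics/b7.png",cv2.resize(d["scene"][100:260,220:420,::-1],None,fx=4,fy=4,interpolation=cv2.INTER_CUBIC)[:600])
M=masks(d["scene"]); o=ctrl.get_obs()["eef_pos"]
overlay(d["scene"],"scene",[xf(P,o[0],o[1],o[2]-.0696,-.01) for P in HOODO]+[xf(P,.5824,.0318,0,-.01) for P in KN],(220,100,420,250),4,"pics/b7.png")
E
```

```text
t 13.5 p [0.5823 0.0311 0.1902] F [ 0.   0.6 -3.8] op 0.144 q [-0.15  0.25  1.63  0.    1.26 -0.14]
x [ 1.    -0.012 -0.   ] y [-0.  0. -1.] z [0.012 1.    0.   ]
0 0.19 0 0 0 0 0; 0 0.2 -0.01 0 0 0 0; 0.01 0.19 0 0 0 0 0; 0 0.19 0 0 0 0 0; 0 0.19 -0.01 0 0 0 0
```

View pics/b7.png

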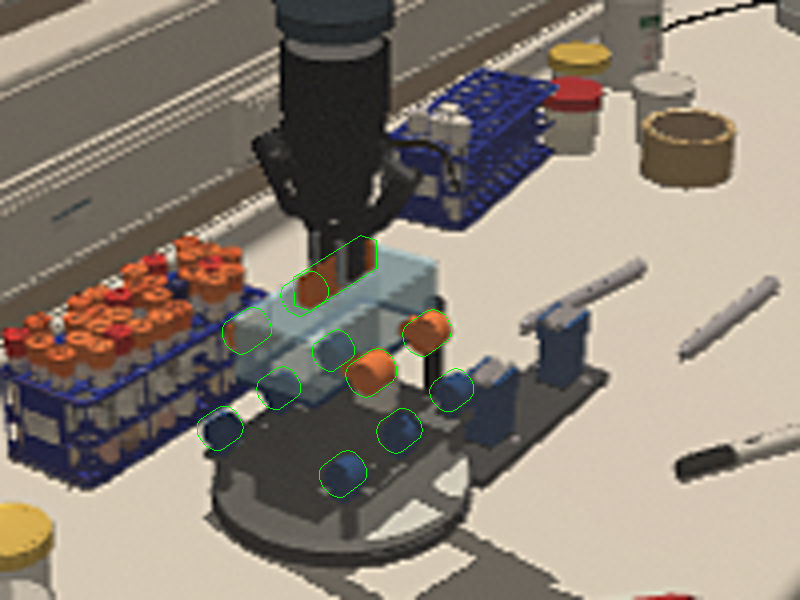

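Call:
{"op": "apply_moves", "data": {
  "plan": "0 0.2 0.01 0 0 0 0; 0 0.2 0 0 0 0 0; 0 0.2 0 0 0 0 0; 0 0.2 0 0 0 0 0; 0 0.2 0 0 0 0 0"
}}

```text
time_s: 14.1
eef_pos: [0.5821, 0.0326, 0.139]
eef_rot: [-0.707, 0.707, -0.004, 0.003]
wrist_force: [-0.2, -0.3, -3.5]
opening: 0.143
```

Call:
{"op": "apply_moves", "data": {
  "plan": "0 0.08 0 0 0 0 0; 0 0.08 0 0 0 0 0; 0 0.06 0 0 0 0 0; 0 0.06 0 0 0 0 0; 0 0 0 0 0 0 0"
}}

```text
time_s: 14.6
eef_pos: [0.5823, 0.0323, 0.1262]
eef_rot: [-0.707, 0.707, -0.003, 0.003]
wrist_force: [-0.9, -0.1, -3.5]
opening: 0.149
```

```bash
python3 - <<'E'
from h import *
rep()
E
```

```text
t 14.6 p [0.5823 0.0323 0.1262] F [-0.9 -0.1 -3.5] op 0.149 q [-0.15  0.33  1.68 -0.    1.14 -0.14]
x [ 1.   -0.01  0.  ] y [ 0. -0. -1.] z [ 0.01  1.   -0.  ]
```

Call:
{"op": "apply_moves", "data": {
  "plan": "0 0.02 0 0 0 0 0; 0 0.01 0 0 0 0 0; 0 0 0 0 0 0 0.2; 0 0 0 0 0 0 0.35; 0 0 0 0 0 0 0.35"
}}

```text
time_s: 15.1
eef_pos: [0.5829, 0.0323, 0.1255]
eef_rot: [-0.707, 0.707, -0.003, 0.004]
wrist_force: [0.9, -0.1, -0.1]
opening: 0.352
```

Call:
{"op": "apply_moves", "data": {
  "plan": "0 -0.6 0 0 0 0 0.4; 0 -0.8 0 0 0 0 0.4; -0.9 0 -0.8 0 0 0 0.4; -0.9 0 -0.9 0 0 0 0.4; 0 0 -1 0 0 0 0.4"
}}

```text
time_s: 15.6
eef_pos: [0.5043, -0.0838, 0.1941]
eef_rot: [0.708, -0.707, 0.003, -0.001]
wrist_force: [1.4, -0.4, -0.0]
opening: 0.398
```

Call:
{"op": "apply_moves", "data": {
  "plan": "0 0 -1 0 0 0 0.4; 0 0 -1 0 0 0 0.4; 0 0 -1 0 0 0 0.4; 0 0 -0.5 0 0 0 0.4; 0 0 0 0 0 0 0.4"
}}

```text
time_s: 16.1
eef_pos: [0.5066, -0.2644, 0.1954]
eef_rot: [-0.706, 0.708, -0.005, 0.005]
wrist_force: [-0.3, 0.2, 0.0]
opening: 0.405
```

```bash
python3 - <<'E'
from h import *
rep(); d=look("6")
M={n:masks(d[n]) for n in d}
r={"top":(270,150,365,240),"scene":(255,130,345,240)}
p,e=fit((.5824,.0318,-.01),HOODO,{"top":M["top"]["orange"]},{"top":r["top"]},z=.056); print("hood top",p,e)
p1,e=fit((.5824,.0318,-.01),KN,{"top":M["top"]["blue"]},{"top":r["top"]}); print("kn top",p1,e)
overlay(d["scene"],"scene",[xf(P,p[0],p[1],.056,p[2]) for P in HOODO]+[xf(P,.5824,.0318,0,-.01) for P in KN],(260,130,400,240),5,"pics/b8.png")
overlay(d["top"],"top",[xf(P,p[0],p[1],.056,p[2]) for P in HOODO]+[xf(P,.5824,.0318,0,-.01) for P in KN],(270,150,510,280),3,"pics/b9.png")
b=d["top"]
for roi,g0 in(((405,185,475,210),(.583,-.341,1.388)),((420,230,490,246),(.4593,-.3751,1.517))):
    x0,y0,x1,y1=roi
    bg=np.median(b[y0:y1,x0:x1].reshape(-1,3),0); dd=np.abs(b.astype(float)-bg).sum(2); m=np.clip((dd-25)/60,0,1)
    print("pin",*fit(g0,PIN,{"top":m},{"top":roi}))
E
```

```text
t 16.1 p [ 0.5066 -0.2644  0.1954] F [-0.3  0.2  0. ] op 0.405 q [-0.69  0.22  1.66 -0.    1.26 -0.67]
x [ 1.    -0.014  0.001] y [ 0.001 -0.002 -1.   ] z [ 0.014  1.    -0.002]
hood top [ 0.58461127  0.03242825 -0.00404261] 63.132351799962876
kn top [ 0.58221059  0.03151872 -0.01179291] 87.607678522807
pin [ 0.60994039 -0.26893827  1.59007606] 536.3510060631942
pin [ 0.44942539 -0.35223033  1.55544551] 371.62107845443285
```

View pics/b8.png

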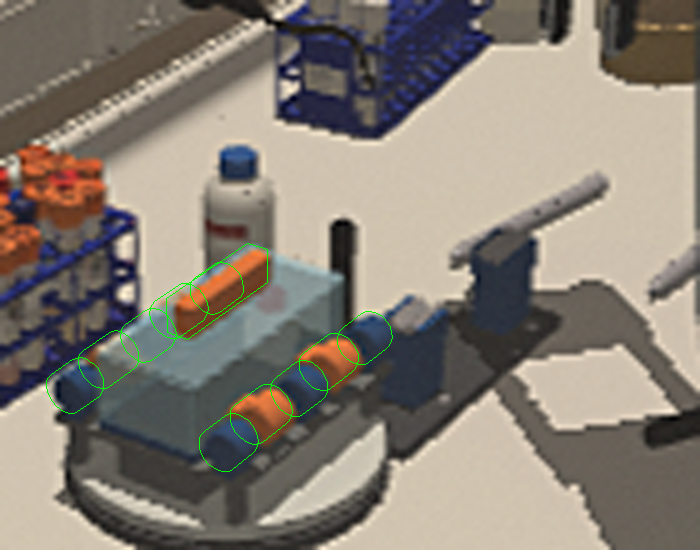

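View pics/b9.png

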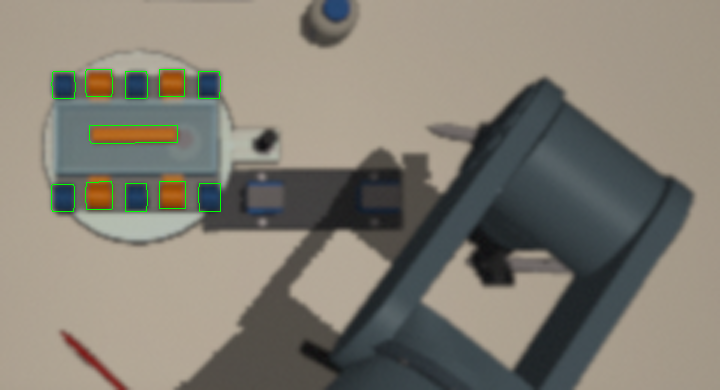

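```bash
python3 - <<'E'
from h import *
a=cv2.imread("pics/scene0.png");a2=cv2.imread("pics/scene_5.png"); b=cv2.imread("pics/scene_6.png")
P=[xf(P,.583,-.341,0,1.388) for P in PIN]+[xf(P,.4593,-.3751,0,1.517) for P in PIN]
o=[]
for i,im in enumerate((a2,b)):
    overlay(im[:,:,::-1],"scene",P,(330,140,450,220),6,"pics/t.png"); o.append(cv2.imread("pics/t.png")[:300])
cv2.imwrite("pics/c2.png",np.vstack(o)[:600])
E
```

```text
(no output)
```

View pics/c2.png

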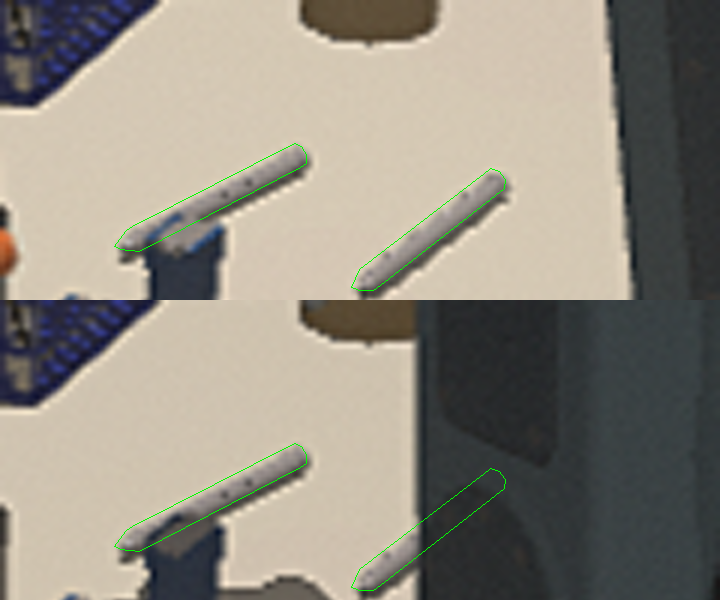

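```bash
python3 - <<'E'
from h import *
plan((.583,-.341,.10),1.388-np.pi/2,5,.6)
E
```

```text
0.31 0.38 -0.32 0 0.29 0 0.6; 0.32 0.38 -0.31 0 0.28 0 0.6; 0.33 0.38 -0.29 0 0.29 0 0.6; 0.34 0.38 -0.29 0 0.29 0 0.6; 0.35 0.38 -0.27 0 0.28 0 0.6
```

Call:
{"op": "apply_moves", "data": {
  "plan": "0.31 0.38 -0.32 0 0.29 0 0.6; 0.32 0.38 -0.31 0 0.28 0 0.6; 0.33 0.38 -0.29 0 0.29 0 0.6; 0.34 0.38 -0.29 0 0.29 0 0.6; 0.35 0.38 -0.27 0 0.28 0 0.6"
}}

```text
time_s: 16.7
eef_pos: [0.5847, -0.3392, 0.0994]
eef_rot: [0.704, -0.704, 0.064, -0.064]
wrist_force: [0.3, -0.3, 0.0]
opening: 0.6
```

Call:
{"op": "apply_moves", "data": {
  "plan": "0 0 0 0 0 0 0.6; 0 0.4 0 0 0 0 0.6; 0 0.4 0 0 0 0 0.6; 0 0.2 0 0 0 0 0.6; 0 0 0 0 0 0 0.6"
}}

```text
time_s: 17.2
eef_pos: [0.5827, -0.3387, 0.0488]
eef_rot: [0.705, -0.704, 0.064, -0.063]
wrist_force: [-0.2, 0.4, -0.2]
opening: 0.597
```

```bash
python3 - <<'E'
from h import *
rep(); d=look("7"); plan((.583,-.341,.014),1.388-np.pi/2,5,.6)
overlay(d["scene"],"scene",[xf(P,.583,-.341,0,1.388) for P in PIN],(310,110,450,220),5,"pics/t.png")
E
```

```text
t 17.2 p [ 0.5827 -0.3387  0.0488] F [-0.2  0.4 -0.2] op 0.597 q [-0.7   0.61  1.45  0.    1.09 -0.52]
x [ 0.984 -0.179 -0.002] y [-0.002  0.002 -1.   ] z [0.179 0.984 0.002]
0 0.15 0 0 0 0.01 0.6; -0.01 0.15 -0.01 0 0.01 0 0.6; 0 0.14 0 0 0 0 0.6; 0 0.15 0 0 0.01 0 0.6; -0.01 0.15 -0.01 0 0 0 0.6
```

View pics/t.png

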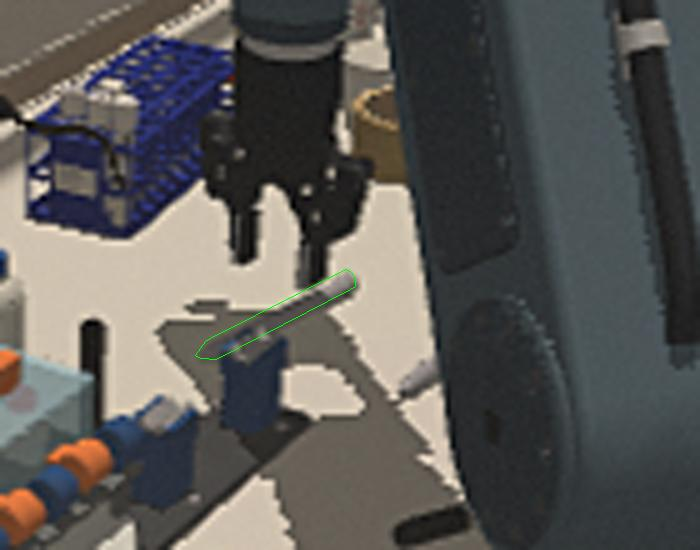

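Call:
{"op": "apply_moves", "data": {
  "plan": "0 0.15 -0.02 0 0 0.01 0.6; 0 0.15 -0.01 0 0 0 0.6; 0 0.14 -0.01 0 0 0 0.6; 0 0.15 0 0 0 0 0.6; 0 0.1 0 0 0 0 0.6"
}}

```text
time_s: 17.8
eef_pos: [0.5826, -0.3425, 0.0142]
eef_rot: [0.704, -0.704, 0.065, -0.063]
wrist_force: [1.0, -0.1, 0.4]
opening: 0.6
```

Call:
{"op": "apply_moves", "data": {
  "plan": "0 0 0 0 0 0 0.3; 0 0 0 0 0 0 0; 0 0 0 0 0 0 0; 0 0 0 0 0 0 0; 0 0 0 0 0 0 0"
}}

```text
time_s: 18.3
eef_pos: [0.5833, -0.343, 0.0159]
eef_rot: [-0.704, 0.704, -0.064, 0.064]
wrist_force: [0.1, 0.3, 0.6]
opening: 0.135
```

```bash
python3 - <<'E'
from h import *
rep()
G=(.5266-.0001,-.1457-.010)
P0=np.array(ctrl.get_obs()["eef_pos"]); B=np.array([G[0],G[1],.14])
def via(s):
    k=round(s*10)
    if k<=3: return P0+[0,0,.042*k],-.183
    if k<=9: return P0+[0,0,.126]+(B-P0-[0,0,.126])*(k-3)/6,-.183+.173*(k-3)/6
    return B,-.01
plan(None,None,10,0,via)
E
```

```text
t 18.3 p [ 0.5833 -0.343   0.0159] F [0.1 0.3 0.6] op 0.135 q [-0.71  0.66  1.45 -0.    1.03 -0.52]
x [ 0.984 -0.18  -0.   ] y [-0.    -0.001 -1.   ] z [ 0.18   0.984 -0.001]
0 -0.84 0 0.01 0.02 0 0; 0 -0.84 0 0 0 0 0; 0 -0.84 0 0 0 0 0; -0.3 0.01 0.58 0 -0.24 0 0; -0.28 0 0.59 0 -0.25 0 0
-0.27 0.01 0.59 0 -0.24 0 0; -0.25 0.01 0.61 0 -0.24 0 0; -0.23 0 0.61 0 -0.24 0 0; -0.21 0.01 0.61 0 -0.24 0 0; 0 0 0 0 0 0 0
```

Call:
{"op": "apply_moves", "data": {
  "plan": "0 -0.84 0 0.01 0.02 0 0; 0 -0.84 0 0 0 0 0; 0 -0.84 0 0 0 0 0; -0.3 0.01 0.58 0 -0.24 0 0; -0.28 0 0.59 0 -0.25 0 0"
}}

```text
time_s: 18.8
eef_pos: [0.5652, -0.2812, 0.1434]
eef_rot: [-0.705, 0.706, -0.043, 0.045]
wrist_force: [0.3, 2.2, -1.3]
opening: 0.131
```

Call:
{"op": "apply_moves", "data": {
  "plan": "-0.27 0.01 0.59 0 -0.24 0 0; -0.25 0.01 0.61 0 -0.24 0 0; -0.23 0 0.61 0 -0.24 0 0; -0.21 0.01 0.61 0 -0.24 0 0; 0 0 0 0 0 0 0"
}}

```text
time_s: 19.3
eef_pos: [0.5249, -0.152, 0.1393]
eef_rot: [0.708, -0.706, 0.003, -0.001]
wrist_force: [-0.4, -0.5, -1.7]
opening: 0.134
```

```bash
python3 - <<'E'
from h import *
rep(); d=look("8"); G=(.5265,-.1557); plan((G[0],G[1],.092),-.01,5,0)
o=ctrl.get_obs()["eef_pos"]
VB=[box(-69,-39,-252,-216,10,69),box(-69,-39,-140,-106,10,69)]
overlay(d["scene"],"scene",[xf(P,o[0],o[1]+.002,o[2]-.016,-.01+np.pi/2) for P in PIN]+[xf(P,.5824,.0318,0,-.01) for P in VB],(270,110,410,220),5,"pics/t.png")
E
```

```text
t 19.3 p [ 0.5249 -0.152   0.1393] F [-0.4 -0.5 -1.7] op 0.134 q [-0.5   0.24  1.76  0.    1.14 -0.49]
x [ 1.    -0.006 -0.003] y [-0.003  0.003 -1.   ] z [0.006 1.    0.003]
0 0.19 0 0 0 0 0; 0 0.19 0 0 0.01 0 0; 0 0.2 0 0 0 0 0; 0 0.19 -0.01 0 0 0 0; 0 0.19 0 0 0 0 0
```

View pics/t.png

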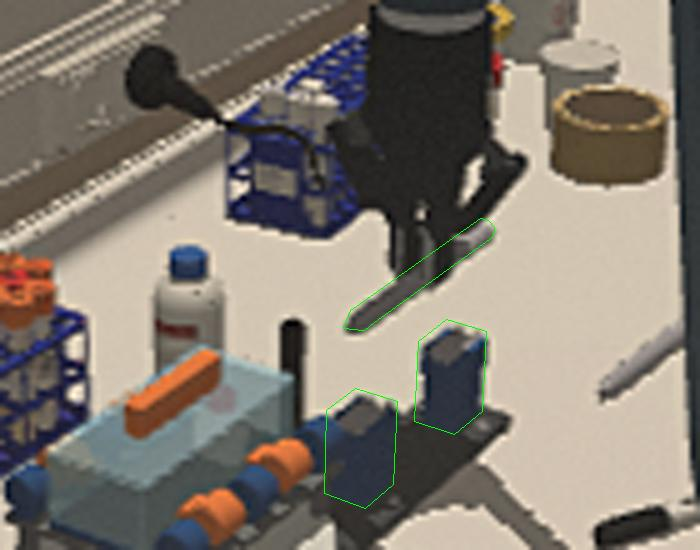

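Call:
{"op": "apply_moves", "data": {
  "plan": "0.03 0.19 -0.08 0 0.02 0 0; 0.01 0.19 -0.03 0 0.01 0 0; 0 0.2 0 0 0 0 0; 0 0.19 0 0 0 0 0; 0 0.19 0 0 0 0 0"
}}

```text
time_s: 19.9
eef_pos: [0.5279, -0.1614, 0.0902]
eef_rot: [0.708, -0.706, 0.006, -0.004]
wrist_force: [0.1, -0.0, -1.4]
opening: 0.137
```

Call:
{"op": "apply_moves", "data": {
  "plan": "0 0.04 0 0 0 0 0; 0 0.04 0 0 0 0 0; 0 0.04 0 0 0 0 0; 0 0.04 0 0 0 0 0; 0 0 0 0 0 0 0"
}}

```text
time_s: 20.4
eef_pos: [0.5285, -0.1613, 0.0839]
eef_rot: [0.707, -0.707, 0.005, -0.004]
wrist_force: [0.6, -0.5, 0.4]
opening: 0.134
```

```bash
python3 - <<'E'
from h import *
rep()
E
```

```text
t 20.4 p [ 0.5285 -0.1613  0.0839] F [ 0.6 -0.5  0.4] op 0.134 q [-0.51  0.33  1.78  0.    1.04 -0.5 ]
x [ 1.    -0.013 -0.   ] y [-0.     0.001 -1.   ] z [0.013 1.    0.001]
```

Call:
{"op": "apply_moves", "data": {
  "plan": "-0.02 0.02 0 0 0 0 0; -0.01 0.02 0 0 0 0 0; 0 0.02 0 0 0 0 0; 0 0 0 0 0 0 0; 0 0 0 0 0 0 0"
}}

```text
time_s: 20.9
eef_pos: [0.5279, -0.1614, 0.0829]
eef_rot: [0.707, -0.707, 0.004, -0.005]
wrist_force: [-3.5, 2.7, 13.7]
opening: 0.133
```

```bash
python3 - <<'E'
from h import *
rep()
E
```

```text
t 20.9 p [ 0.5279 -0.1614  0.0829] F [-3.5  2.7 13.7] op 0.133 q [-0.51  0.33  1.78  0.    1.03 -0.5 ]
x [ 1.    -0.013  0.001] y [ 0.001  0.    -1.   ] z [0.013 1.    0.   ]
```

Call:
{"op": "apply_moves", "data": {
  "plan": "0 0 0 0 0 0 0.3; 0 0 0 0 0 0 0.5; 0 0 0 0 0 0 0.5; 0 -0.5 0 0 0 0 0.5; 0 -0.6 0 0 0 0 0.5"
}}

```text
time_s: 21.4
eef_pos: [0.5255, -0.1606, 0.1345]
eef_rot: [0.708, -0.706, 0.006, -0.003]
wrist_force: [0.1, -0.4, 0.1]
opening: 0.501
```

Call:
{"op": "apply_moves", "data": {
  "plan": "0 0 -0.8 0 0 0 0.3; 0 0 -0.8 0 0 0 0; 0 0 -0.7 0 0 0 0; 0 0 0 0 0 0 0; 0 0 0 0 0 0 0"
}}

```text
time_s: 21.9
eef_pos: [0.5249, -0.2766, 0.135]
eef_rot: [0.708, -0.706, 0.006, -0.005]
wrist_force: [-0.0, 0.3, -0.7]
opening: 0.001
```

```bash
python3 - <<'E'
from h import *
rep(); d=look("9"); plan((.527,-.277,.0855),-.01,5,0)
VB=[box(-69,-39,-252,-216,10,69),box(-69,-39,-140,-106,10,69)]
P=[xf(P,.527,-.1594,.065,-.01+np.pi/2) for P in PIN]
overlay(d["scene"],"scene",P,(270,110,410,220),5,"pics/t.png")
overlay(d["top"],"top",P,(270,150,430,270),5,"pics/t2.png")
E
```

```text
t 21.9 p [ 0.5249 -0.2766  0.135 ] F [-0.   0.3 -0.7] op 0.001 q [-0.69  0.34  1.65  0.    1.16 -0.67]
x [ 1.    -0.015 -0.002] y [-0.002  0.002 -1.   ] z [0.015 1.    0.002]
0.01 0.2 -0.01 -0.02 0 -0.01 0; 0.01 0.2 -0.01 0 -0.01 0 0; 0 0.19 0 0 0 0 0; 0.01 0.2 -0.01 0 -0.01 0 0; 0.01 0.2 -0.01 0 0 0 0
```

View pics/t.png

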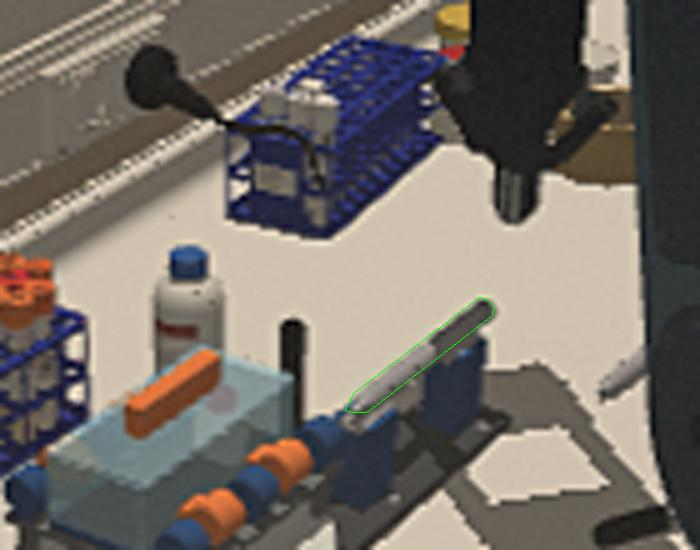

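View pics/t2.png

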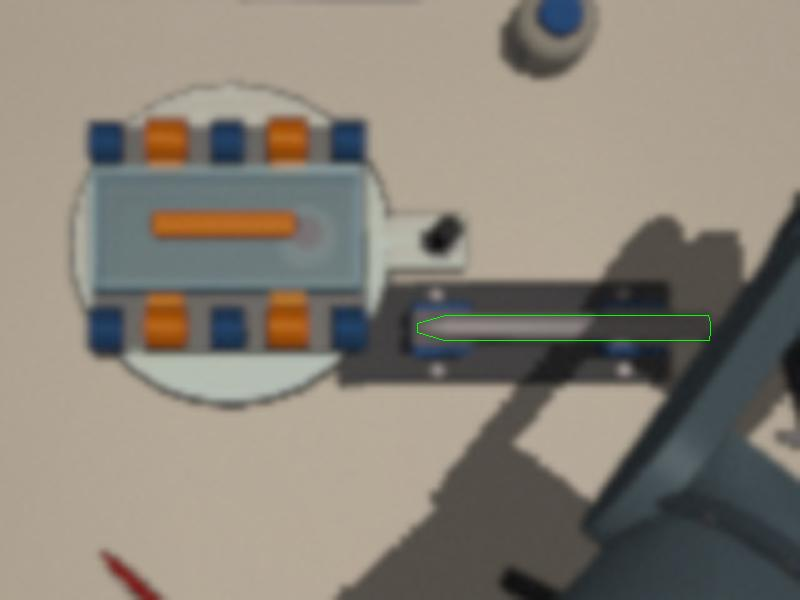

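Call:
{"op": "apply_moves", "data": {
  "plan": "0.01 0.2 -0.01 -0.01 0 0 0; 0.01 0.2 -0.01 0 0 0 0; 0 0.2 0 0 0 0 0; 0.01 0.2 0 0 0 0 0; 0.01 0.18 0 0 0 0 0"
}}

```text
time_s: 22.5
eef_pos: [0.527, -0.2768, 0.0852]
eef_rot: [0.707, -0.707, 0.005, -0.004]
wrist_force: [0.6, 0.2, 0.2]
opening: 0.0
```

Call:
{"op": "apply_moves", "data": {
  "plan": "0 0 0 0 0 0 0; 0 0 0.2 0 0 0 0; 0 0 0.2 0 0 0 0; 0 0 0.2 0 0 0 0; 0 0 0.2 0 0 0 0"
}}

```text
time_s: 23.0
eef_pos: [0.5281, -0.2363, 0.0871]
eef_rot: [-0.707, 0.707, -0.005, 0.004]
wrist_force: [-0.3, -0.8, -0.2]
opening: -0.001
```

```bash
python3 - <<'E'
from h import *
rep()
E
```

```text
t 23.0 p [ 0.5281 -0.2363  0.0871] F [-0.3 -0.8 -0.2] op -0.001 q [-0.63  0.37  1.71 -0.    1.06 -0.61]
x [ 1.    -0.013 -0.   ] y [-0.    -0.001 -1.   ] z [ 0.013  1.    -0.001]
```

Call:
{"op": "apply_moves", "data": {
  "plan": "-0.01 0.02 0.2 0 0 0 0; 0 0 0.2 0 0 0 0; 0 0 0.2 0 0 0 0; 0 0 0.2 0 0 0 0; 0 0 0.2 0 0 0 0"
}}

```text
time_s: 23.5
eef_pos: [0.5278, -0.1862, 0.0854]
eef_rot: [0.707, -0.707, 0.005, -0.004]
wrist_force: [0.0, -1.2, 0.1]
opening: -0.002
```

Call:
{"op": "apply_moves", "data": {
  "plan": "0 0 0.2 0 0 0 0; 0 0 0.2 0 0 0 0; 0 0 0.2 0 0 0 0; 0 0 0.2 0 0 0 0; 0 0 0.2 0 0 0 0"
}}

```text
time_s: 24.0
eef_pos: [0.5288, -0.1365, 0.0856]
eef_rot: [-0.707, 0.707, -0.005, 0.005]
wrist_force: [1.0, -2.7, 0.7]
opening: 0.0
```

```bash
python3 - <<'E'
from h import *
rep(); d=look("10")
overlay(d["scene"],"scene",[],(250,110,410,220),5,"pics/t.png")
E
```

```text
t 24.0 p [ 0.5288 -0.1365  0.0856] F [ 1.  -2.7  0.7] op 0.0 q [-0.47  0.31  1.79 -0.    1.03 -0.46]
x [ 1.    -0.013 -0.001] y [-0.001 -0.    -1.   ] z [ 0.013  1.    -0.   ]
```

View pics/t.png

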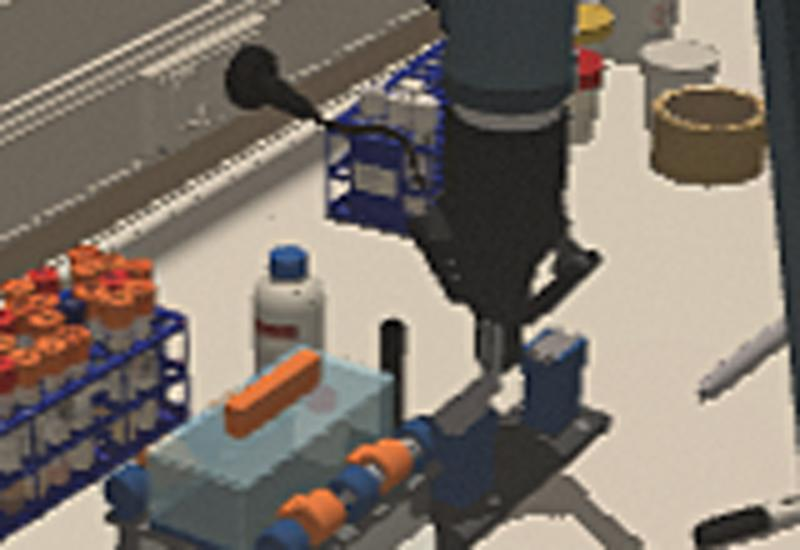

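Call:
{"op": "apply_moves", "data": {
  "plan": "0 0 0.2 0 0 0 0; 0 0 0.2 0 0 0 0; 0 0 0.2 0 0 0 0; 0 0 0.2 0 0 0 0; 0 0 0.2 0 0 0 0"
}}

```text
time_s: 24.6
eef_pos: [0.5292, -0.0863, 0.0855]
eef_rot: [0.707, -0.707, 0.005, -0.004]
wrist_force: [0.1, 0.2, -0.0]
opening: -0.001
```

```bash
python3 - <<'E'
from h import *
rep(); d=look("11")
overlay(d["scene"],"scene",[],(250,110,410,220),5,"pics/t.png")
E
```

```text
t 24.6 p [ 0.5292 -0.0863  0.0855] F [ 0.1  0.2 -0. ] op -0.001 q [-0.38  0.29  1.82 -0.    1.03 -0.37]
x [ 1.    -0.013 -0.001] y [-0.001  0.    -1.   ] z [0.013 1.    0.   ]
```

View pics/t.png

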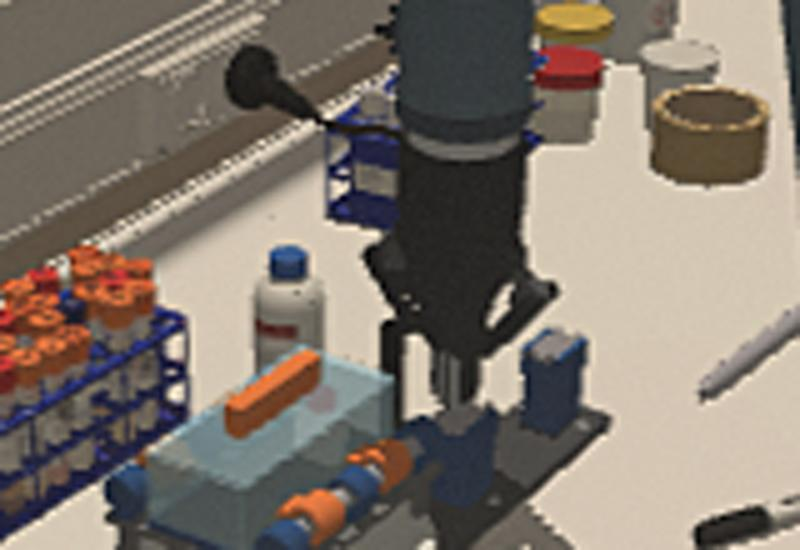

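Call:
{"op": "apply_moves", "data": {
  "plan": "0 0 0.2 0 0 0 0; 0 0 0.17 0 0 0 0; 0 0 0.1 0 0 0 0; 0 0 0 0 0 0 0; 0 0 0 0 0 0 0"
}}

```text
time_s: 25.2
eef_pos: [0.5296, -0.0636, 0.0855]
eef_rot: [0.707, -0.707, 0.005, -0.004]
wrist_force: [0.2, -0.5, -0.1]
opening: 0.001
```

```bash
python3 - <<'E'
from h import *
rep()
E
```

```text
t 25.2 p [ 0.5296 -0.0636  0.0855] F [ 0.2 -0.5 -0.1] op 0.001 q [-0.34  0.29  1.83 -0.    1.03 -0.33]
x [ 1.    -0.013 -0.001] y [-0.001  0.    -1.   ] z [0.013 1.    0.   ]
```

Back off, lift and move aside to inspect.

Call:
{"op": "apply_moves", "data": {
  "plan": "0 0 -0.5 0 0 0 0; 0 -0.8 -0.4 0 0 0 0; 0 -0.8 -0.5 0 0 0 0; 0 0 -1 0 0 0 0; 0 0 -1 0 0 0 0"
}}

```text
time_s: 25.7
eef_pos: [0.5283, -0.2357, 0.1678]
eef_rot: [-0.706, 0.708, -0.003, 0.005]
wrist_force: [0.8, -0.5, 0.9]
opening: 0.0
```

```bash
python3 - <<'E'
from h import *
rep(); d=look("12")
P=[xf(P,.5288,.0318,.065,-.01+np.pi/2) for P in PIN]
overlay(d["scene"],"scene",P,(250,140,390,240),5,"pics/t.png")
overlay(d["top"],"top",P,(270,150,430,250),5,"pics/t2.png")
E
```

```text
t 25.7 p [ 0.5283 -0.2357  0.1678] F [ 0.8 -0.5  0.9] op 0.0 q [-0.62  0.26  1.67 -0.    1.21 -0.61]
x [ 1.    -0.012  0.003] y [ 0.003 -0.002 -1.   ] z [ 0.012  1.    -0.002]
```

View pics/t.png

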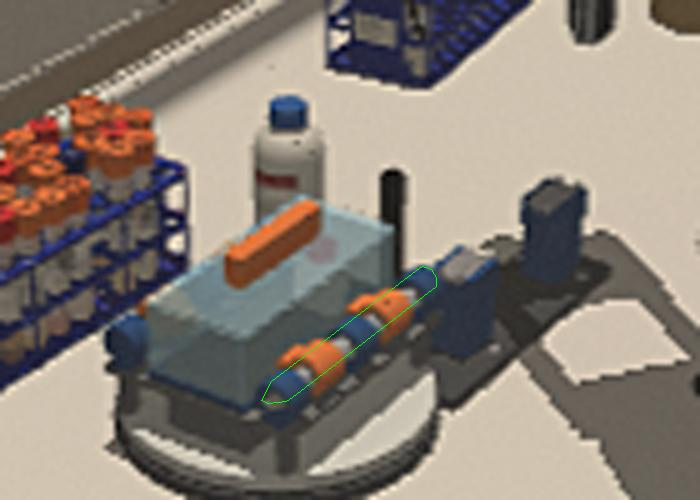

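View pics/t2.png

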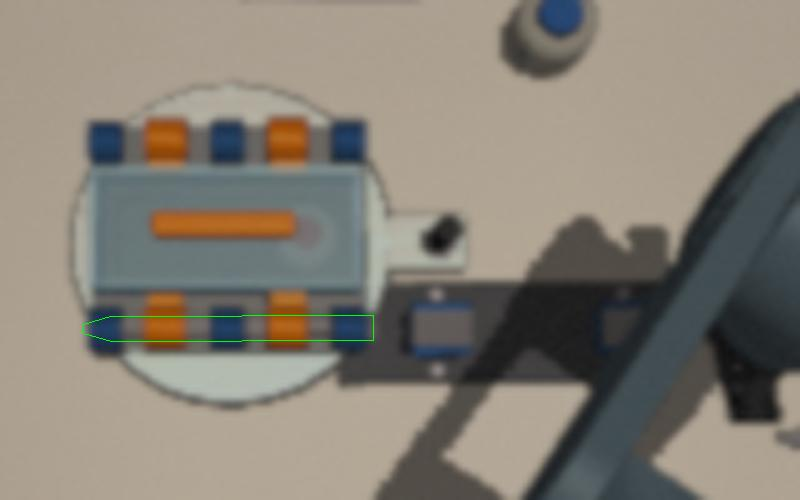

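```bash
python3 - <<'E'
from h import *
d={n:cv2.imread(f"pics/{n}_12.png") for n in("top","scene")}
a=cv2.resize(d["top"][205:225,280:350],None,fx=11,fy=11,interpolation=cv2.INTER_CUBIC)
b=cv2.resize(d["scene"][190:225,295:345],None,fx=10,fy=10,interpolation=cv2.INTER_CUBIC)
c=np.zeros((590,770,3),np.uint8); c[:220,:770]=a; c[230:580,:500]=b
cv2.imwrite("pics/t.png",c)
print(proj("top",[[.5288,.1148,.072],[.5288,.1118,.072],[.5288,-.0512,.072],[.5288,-.0482,.072]]))
E
```

```text
[[286.14873127 215.52814846]
 [287.19425846 215.51698217]
 [344.09633721 214.9092647 ]
 [343.04736985 214.92046773]]
```

View pics/t.png

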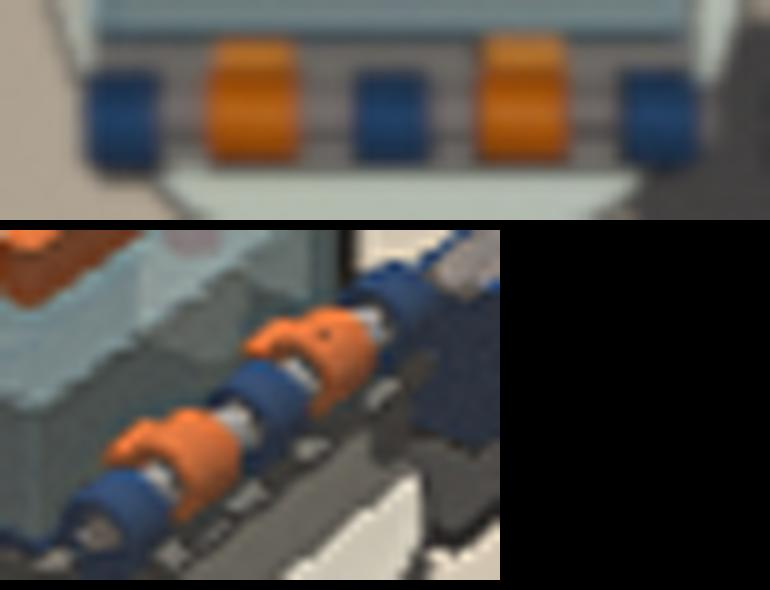

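```bash
python3 - <<'E'
from h import *
print("rack base corner(scene)",unproj("scene",(242.7,221.7),0), "other", unproj("scene",(210+230/3,70+370/3),0))
for z in(.06,.08,.1,.12,.14): print(z,"front edge top v=148",unproj("top",(320,146),z)[:2],"scene cap front right",unproj("scene",(210+195/3,70+300/3),z)[:2], "top cap",unproj("top",(350,137),z)[:2])
plan((.5811,-.0932,.16),-.01,8,.5)
rep()
E
```

```text
rack base corner(scene) [0.7381947  0.13098742 0.        ] other [ 0.73142886 -0.0809037   0.        ]
0.06 front edge top v=148 [0.73187615 0.01618729] scene cap front right [ 0.79290872 -0.10159958] top cap [ 0.75742871 -0.07184339]
0.08 front edge top v=148 [0.72782565 0.01574988] scene cap front right [ 0.76811509 -0.07082808] top cap [ 0.75300305 -0.07098833]
0.1 front edge top v=148 [0.72377516 0.01531248] scene cap front right [ 0.74332146 -0.04005657] top cap [ 0.74857739 -0.07013326]
0.12 front edge top v=148 [0.71972466 0.01487507] scene cap front right [ 0.71852784 -0.00928507] top cap [ 0.74415173 -0.0692782 ]
0.14 front edge top v=148 [0.71567417 0.01443767] scene cap front right [0.69373421 0.02148643] top cap [ 0.73972607 -0.06842313]
0.13 0.02 0.37 0.03 -0.01 0.01 0.5; 0.13 0.01 0.37 0 -0.01 0 0.5; 0.12 0.02 0.37 0 -0.01 0 0.5; 0.13 0.01 0.37 0 -0.01 0 0.5; 0.13 0.02 0.37 0 -0.01 0 0.5
0.13 0.02 0.37 0 -0.01 0 0.5; 0.13 0.01 0.37 0 -0.01 0 0.5; 0.13 0.02 0.36 0 0 0 0.5
t 25.8 p [ 0.5273 -0.2401  0.1665] F [-1.   0.5 -0.2] op -0.001 q [-0.63  0.27  1.67 -0.    1.21 -0.61]
x [ 1.    -0.019  0.001] y [ 0.001 -0.003 -1.   ] z [ 0.019  1.    -0.003]
```

Call:
{"op": "apply_moves", "data": {
  "plan": "0.2 0.02 0.6 0.02 -0.01 0.01 0.5; 0.2 0.02 0.6 0 -0.01 0 0.5; 0.2 0.02 0.6 0 -0.01 0 0.5; 0.2 0.02 0.58 0 -0.01 0 0.5; 0.2 0.02 0.57 0 -0.01 0 0.5"
}}

```text
time_s: 26.3
eef_pos: [0.579, -0.0853, 0.1604]
eef_rot: [0.708, -0.706, 0.004, -0.002]
wrist_force: [0.4, -0.2, 0.8]
opening: 0.499
```

```bash
python3 - <<'E'
from h import *
rep();plan((.5811,-.0932,.095),-.01,5,.5)
E
```

```text
t 26.3 p [ 0.579  -0.0853  0.1604] F [ 0.4 -0.2  0.8] op 0.499 q [-0.35  0.29  1.65  0.    1.21 -0.34]
x [ 1.    -0.008 -0.003] y [-0.003  0.003 -1.   ] z [0.008 1.    0.003]
0.01 0.26 -0.03 -0.02 0 -0.02 0.5; 0.01 0.26 -0.03 0 0.01 0 0.5; 0.01 0.26 -0.04 0 0 0 0.5; 0.01 0.27 -0.03 0 0.01 0 0.5; 0.01 0.26 -0.03 0 0 0 0.5
```

Call:
{"op": "apply_moves", "data": {
  "plan": "0.01 0.26 -0.06 -0.02 0 -0.02 0.5; 0.01 0.26 -0.05 0 0.01 0 0.5; 0.01 0.26 -0.04 0 0 0 0.5; 0.01 0.27 -0.02 0 0.01 0 0.5; 0 0.26 0 0 0 0 0.27"
}}

```text
time_s: 26.8
eef_pos: [0.5804, -0.0963, 0.0936]
eef_rot: [0.707, -0.707, 0.004, -0.004]
wrist_force: [0.1, -0.3, -1.2]
opening: 0.344
```

```bash
python3 - <<'E'
from h import *
rep()
C=np.array([.5824,.0318]); N=50
def via(s):
    th=-.01+np.pi*s*1.0; return np.array([C[0]+.125*np.sin(th),C[1]-.125*np.cos(th),.095]),th
plan(None,None,40,.27,via)
E
```

```text
t 26.8 p [ 0.5804 -0.0963  0.0936] F [ 0.1 -0.3 -1.2] op 0.344 q [-0.37  0.38  1.68  0.    1.08 -0.35]
x [ 1.    -0.011 -0.001] y [-0.001  0.    -1.   ] z [0.011 1.    0.   ]
0.21 -0.03 0.07 0 -0.67 0 0.27; 0.2 0 0.01 0 -0.65 0 0.27; 0.19 0 0.01 0 -0.65 0 0.27; 0.2 0 0 0 -0.66 0 0.27; 0.19 0 0.01 0 -0.65 0 0.27
0.2 0 0.01 0 -0.66 0 0.27; 0.2 0 0.01 0 -0.65 0 0.27; 0.19 0 0 0 -0.66 0 0.27; 0.2 0 0.01 0 -0.65 0 0.27; 0.2 0 0.01 0 -0.66 0 0.27
0.19 0 0.01 0 -0.65 0 0.27; 0.2 0 0 0 -0.66 0 0.27; 0.19 0 0.01 0 -0.65 0 0.27; 0.2 0 0.01 -0.01 -0.65 0 0.27; 0.2 0 0.01 0 -0.66 0 0.27
0.19 0 0.01 0 -0.65 0 0.27; 0.2 0 0 0 -0.66 0 0.27; 0.19 0 0.01 0 -0.65 0 0.27; 0.2 0 0.01 0 -0.66 0 0.27; 0.2 0 0.01 0 -0.65 0 0.27
0.19 0 0 0 -0.66 0 0.27; 0.2 0 0.01 0 -0.65 0 0.27; 0.2 0 0.01 0 -0.65 0 0.27; 0.19 0 0.01 0 -0.66 0 0.27; 0.2 0 0.01 0 -0.65 0 0.27
0.19 0 0 0 -0.66 0 0.27; 0.2 0 0.01 0 -0.65 0 0.27; 0.2 0 0.01 0 -0.66 0 0.27; 0.19 0 0.01 0 -0.65 0 0.27; 0.2 0 0 0 -0.66 0 0.27
0.19 0 0.01 0 -0.65 0 0.27; 0.2 0 0.01 0 -0.66 0 0.27; 0.2 0 0.01 0 -0.65 -0.01 0.27; 0.19 0 0 0 -0.65 0 0.27; 0.2 0 0.01 0 -0.66 0 0.27
0.2 0 0.01 0 -0.65 0 0.27; 0.19 0 0.01 0 -0.66 0 0.27; 0.2 0 0.01 0 -0.65 0 0.27; 0.19 0 0 0 -0.66 0 0.27; 0.2 0 0.01 0 -0.65 0 0.27
```

Call:
{"op": "apply_moves", "data": {
  "plan": "0.15 -0.03 0.05 0 -0.55 0 0.27; 0.2 0 0.01 0 -0.65 0 0.27; 0.19 0 0.01 0 -0.65 0 0.27; 0.2 0 0 0 -0.66 0 0.27; 0.19 0 0.01 0 -0.65 0 0.27"
}}

```text
time_s: 27.3
eef_pos: [0.6234, -0.0851, 0.0934]
eef_rot: [0.696, -0.694, -0.128, 0.133]
wrist_force: [-6.5, -2.0, -4.5]
opening: 0.272
```

Call:
{"op": "apply_moves", "data": {
  "plan": "0.2 0 0.01 0 -0.66 0 0.27; 0.2 0 0.01 0 -0.65 0 0.27; 0.19 0 0 0 -0.66 0 0.27; 0.2 0 0.01 0 -0.65 0 0.27; 0.2 0 0.01 0 -0.66 0 0.27"
}}

```text
time_s: 27.8
eef_pos: [0.6652, -0.0593, 0.0935]
eef_rot: [0.657, -0.655, -0.262, 0.266]
wrist_force: [-5.7, -4.0, -3.4]
opening: 0.271
```

```bash
cat > arc.py <<'E'
from h import *
import sys
rep()
o=ctrl.get_obs(); C=np.array([.5824,.0318]); v=np.array(o["eef_pos"][:2])-C; th=np.arctan2(v[0],-v[1])%(2*np.pi); R=toolR(o).as_matrix(); y=np.arctan2(R[1,0],R[0,0])
print("th",th,"r",np.hypot(*v),"yaw",y)
end=float(sys.argv[1]); N=int(sys.argv[2])
def via(s):
    t=th+(end-th)*s; return np.array([C[0]+.125*np.sin(t),C[1]-.125*np.cos(t),.095]),t
plan(None,None,N,.27,via)
E
python3 arc.py 3.13 30
```

```text
t 27.8 p [ 0.6652 -0.0593  0.0935] F [-5.7 -4.  -3.4] op 0.271 q [-0.27  0.54  1.45 -0.    1.16 -1.03]
x [ 0.721  0.693 -0.005] y [-0.007 -0.    -1.   ] z [-0.693  0.721  0.005]
th 0.7375725938311989 r 0.12315125483220932 yaw 0.7650955384802018
0.2 -0.03 -0.03 -0.04 -0.44 -0.04 0.27; 0.2 0 0 0 -0.66 0 0.27; 0.2 0 0.01 0 -0.66 0 0.27; 0.2 0 0.01 0 -0.67 0 0.27; 0.19 0 0.01 0 -0.66 0 0.27
0.2 0 0.01 0 -0.67 0 0.27; 0.2 0 0 0 -0.66 0 0.27; 0.2 0 0.01 0 -0.67 0 0.27; 0.2 0 0.01 0 -0.66 0 0.27; 0.2 0 0.01 0 -0.67 0 0.27
0.2 0 0 0 -0.66 0 0.27; 0.2 0 0.01 0 -0.67 0 0.27; 0.2 0 0.01 0 -0.66 0 0.27; 0.2 0 0.01 0 -0.66 0 0.27; 0.2 0 0.01 0 -0.67 0 0.27
0.2 0 0.01 0 -0.66 0 0.27; 0.19 0 0 0 -0.67 0 0.27; 0.2 0 0.01 0 -0.66 0 0.27; 0.2 0 0.01 0 -0.67 0 0.27; 0.2 0 0.01 0 -0.66 0 0.27
0.2 0 0 0 -0.67 0 0.27; 0.2 0 0.01 0 -0.66 0 0.27; 0.2 0 0.01 0 -0.67 0 0.27; 0.2 0 0.01 0 -0.66 0 0.27; 0.2 0 0.01 0 -0.66 0 0.27
0.2 0 0 0 -0.67 0 0.27; 0.2 0 0.01 0 -0.66 0 0.27; 0.2 0 0.01 0 -0.67 0 0.27; 0.19 0 0.01 0 -0.66 0 0.27; 0.2 0 0.01 0 -0.67 0 0.27
```

Call:
{"op": "apply_moves", "data": {
  "plan": "0.2 -0.02 -0.02 -0.02 -0.5 -0.02 0.27; 0.2 0 0 0 -0.66 0 0.27; 0.2 0 0.01 0 -0.66 0 0.27; 0.2 0 0.01 0 -0.67 0 0.27; 0.19 0 0.01 0 -0.66 0 0.27"
}}

```text
time_s: 28.3
eef_pos: [0.6951, -0.0207, 0.0946]
eef_rot: [0.595, -0.594, -0.381, 0.384]
wrist_force: [-5.7, -4.5, -2.3]
opening: 0.268
```

Call:
{"op": "apply_moves", "data": {
  "plan": "0.2 0 0.01 0 -0.67 0 0.27; 0.2 0 0 0 -0.66 0 0.27; 0.2 0 0.01 0 -0.67 0 0.27; 0.2 0 0.01 0 -0.66 0 0.27; 0.2 0 0.01 0 -0.67 0 0.27"
}}

```text
time_s: 28.8
eef_pos: [0.7071, 0.0269, 0.0949]
eef_rot: [0.507, -0.507, -0.492, 0.494]
wrist_force: [-3.1, -6.2, -3.4]
opening: 0.266
```

```bash
python3 arc.py 3.13 20
```

```text
t 28.8 p [0.7071 0.0269 0.0949] F [-3.1 -6.2 -3.4] op 0.266 q [-0.13  0.61  1.34 -0.    1.19 -1.67]
x [ 0.028  1.    -0.002] y [-0.002 -0.002 -1.   ] z [-1.     0.028  0.002]
th 1.5311840655815459 r 0.1247570210247672 yaw 1.5424194908768951
0.2 0 0 -0.02 -0.57 -0.02 0.27; 0.2 0 0.01 0 -0.67 0 0.27; 0.2 0 0.01 0 -0.66 0 0.27; 0.2 0 0.01 0 -0.67 0 0.27; 0.2 0 0 0 -0.67 0 0.27
0.2 0 0.01 0 -0.66 0 0.27; 0.2 0 0.01 0 -0.67 0 0.27; 0.2 0 0.01 0 -0.67 0 0.27; 0.2 0 0.01 0 -0.66 0 0.27; 0.2 0 0 0 -0.67 0 0.27
0.2 0 0.01 0 -0.66 0 0.27; 0.2 0 0.01 0 -0.67 0 0.27; 0.2 0 0.01 0 -0.67 0 0.27; 0.19 0 0.01 0 -0.66 0 0.27; 0.2 0 0.01 0 -0.67 0 0.27
0.2 0 0 0 -0.67 0 0.27; 0.2 0 0.01 0 -0.66 0 0.27; 0.2 0 0.01 0 -0.67 0 0.27; 0.2 0 0.01 0 -0.66 0 0.27; 0.2 0 0 0 -0.67 0 0.27
```

Call:
{"op": "apply_moves", "data": {
  "plan": "0.2 0 0 -0.02 -0.6 -0.02 0.27; 0.2 0 0.01 0 -0.67 0 0.27; 0.2 0 0.01 0 -0.66 0 0.27; 0.2 0 0.01 0 -0.67 0 0.27; 0.2 0 0 0 -0.67 0 0.27"
}}

```text
time_s: 29.3
eef_pos: [0.7003, 0.0756, 0.0954]
eef_rot: [-0.4, 0.402, 0.583, -0.582]
wrist_force: [-0.5, -7.6, -2.8]
opening: 0.273
```

Call:
{"op": "apply_moves", "data": {
  "plan": "0.2 0 0.01 0 -0.66 0 0.27; 0.2 0 0.01 0 -0.67 0 0.27; 0.2 0 0.01 0 -0.67 0 0.27; 0.2 0 0.01 0 -0.66 0 0.27; 0.2 0 0 0 -0.67 0 0.27"
}}

```text
time_s: 29.8
eef_pos: [0.675, 0.1179, 0.096]
eef_rot: [-0.276, 0.28, 0.651, -0.65]
wrist_force: [3.0, -6.3, -3.6]
opening: 0.272
```

```bash
python3 arc.py 3.12 10
```

```text
t 29.8 p [0.675  0.1179 0.096 ] F [ 3.  -6.3 -3.6] op 0.272 q [ 0.    0.56  1.41 -0.    1.16 -2.33]
x [-0.691  0.722 -0.004] y [ 0.006 -0.    -1.   ] z [-0.722 -0.692 -0.004]
th 2.3196727266566954 r 0.12641944713053727 yaw 2.334358219102337
0.2 0.02 0.03 0.03 -0.54 -0.03 0.27; 0.2 0 0.01 0 -0.67 0 0.27; 0.2 0 0.01 0 -0.67 0 0.27; 0.2 0 0.01 0 -0.67 0 0.27; 0.2 0 0.01 0 -0.66 0 0.27
0.2 0 0 0 -0.67 0 0.27; 0.2 0 0.01 0 -0.67 0 0.27; 0.2 0 0.01 0 -0.66 0 0.27; 0.2 0 0.01 0 -0.67 0 0.27; 0.2 0 0.01 0 -0.67 0 0.27
```

Call:
{"op": "apply_moves", "data": {
  "plan": "0.2 0.02 0.03 0.02 -0.58 -0.02 0.27; 0.2 0 0.01 0 -0.67 0 0.27; 0.2 0 0.01 0 -0.67 0 0.27; 0.2 0 0.01 0 -0.67 0 0.27; 0.2 0 0.01 0 -0.66 0 0.27"
}}

```text
time_s: 30.3
eef_pos: [0.6352, 0.1471, 0.0962]
eef_rot: [-0.144, 0.149, 0.693, -0.69]
wrist_force: [8.0, -0.9, -2.9]
opening: 0.272
```

Call:
{"op": "apply_moves", "data": {
  "plan": "0.18 0 0.01 0 -0.67 0 0.27; 0.16 0 0.01 0 -0.6 0 0.27; 0.15 0 0.01 0 -0.5 0 0.27; 0.14 0 0.01 0 -0.4 0 0.27; 0.12 0 0.01 0 -0.4 0 0.27"
}}

```text
time_s: 30.8
eef_pos: [0.5989, 0.1563, 0.0968]
eef_rot: [-0.036, 0.041, 0.708, -0.705]
wrist_force: [6.3, 3.0, -1.5]
opening: 0.269
```

```bash
python3 arc.py 3.15 5
```

```text
t 30.8 p [0.5989 0.1563 0.0968] F [ 6.3  3.  -1.5] op 0.269 q [ 0.06  0.43  1.6   0.    1.1  -2.97]
x [-0.994  0.109 -0.007] y [ 0.008  0.004 -1.   ] z [-0.109 -0.994 -0.005]
th 3.0095236446146796 r 0.12558733535158578 yaw 3.0321280090707794
0.07 0.04 0.01 0.04 -0.05 -0.06 0.27; 0.07 0 0 0 -0.23 0 0.27; 0.07 0 0 0 -0.23 0 0.27; 0.07 0 0 0 -0.24 0 0.27; 0.07 0 0.01 0 -0.23 0 0.27
```

Call:
{"op": "apply_moves", "data": {
  "plan": "0.09 0.01 0.01 0 0 0 0.27; 0.09 0 0.01 0 0 0 0.27; 0.09 0 0.01 0 0 0 0.27; 0.07 0 0.01 0 0 0 0.27; 0 0 0 0 0 0 0.27"
}}

```text
time_s: 31.3
eef_pos: [0.5814, 0.1559, 0.0965]
eef_rot: [-0.037, 0.042, 0.707, -0.705]
wrist_force: [3.8, 1.5, 1.8]
opening: 0.27
```

```bash
python3 arc.py 3.15 5
```

```text
t 31.3 p [0.5814 0.1559 0.0965] F [3.8 1.5 1.8] op 0.27 q [ 0.06  0.4   1.65  0.    1.09 -2.97]
x [-0.994  0.111 -0.006] y [ 0.006  0.003 -1.   ] z [-0.111 -0.994 -0.004]
th 3.1497963667648703 r 0.12413462946882041 yaw 3.0303166648816906
0 0.03 -0.02 0.03 -1 -0.05 0.27; 0 0 0 0 0 0 0.27; 0 0 0 0 0 0 0.27; 0 0 0 0 0 0 0.27; 0 0 0 0 0 0 0.27
```

Force still low; nudge further until the stop is felt.

Call:
{"op": "apply_moves", "data": {
  "plan": "0.05 0 0.01 0 0 0 0.27; 0.05 0 0 0 0 0 0.27; 0.04 0 0 0 0 0 0.27; 0 0 0 0 0 0 0.27; 0 0 0 0 0 0 0.27"
}}

```text
time_s: 31.8
eef_pos: [0.5768, 0.156, 0.0966]
eef_rot: [-0.035, 0.043, 0.707, -0.705]
wrist_force: [14.8, 2.1, -6.7]
opening: 0.272
```

Call:
{"op": "apply_moves", "data": {
  "plan": "-0.07 0 0 0 0 0 0.45; 0 0 0 0 0 0 0.45; 0 -0.9 0 0 1 0 0.45; 0 -0.9 0 0 1 0 0.45; 0 0 0 0 1 0 0.45"
}}

```text
time_s: 32.3
eef_pos: [0.5796, 0.1558, 0.1929]
eef_rot: [-0.162, 0.171, 0.689, -0.685]
wrist_force: [0.7, 1.3, 1.0]
opening: 0.452
```

```bash
python3 - <<'E'
from h import *
rep()
T=(.4593,-.3751,.15)
o=ctrl.get_obs();P0=np.array(o["eef_pos"]);R=toolR(o).as_matrix(); y0=np.arctan2(R[1,0],R[0,0])%(2*np.pi)
Q=np.array([.47,.05,.2])
def via(s):
    k=round(s*25)
    p=P0+(Q-P0)*k/9 if k<=9 else Q+(np.array(T)-Q)*min(1,(k-9)/15)
    return p,y0+(-.054-y0)*s
plan(None,None,25,.6,via)
E
```

```text
t 32.3 p [0.5796 0.1558 0.1929] F [0.7 1.3 1. ] op 0.452 q [ 0.06  0.27  1.6   0.    1.26 -2.6 ]
x [-0.889  0.458 -0.01 ] y [ 0.013  0.003 -1.   ] z [-0.458 -0.889 -0.008]
0.11 -0.02 0.32 0.08 0.91 -0.08 0.6; 0.07 -0.02 0.33 0 0.9 0 0.6; 0.04 -0.01 0.34 0 0.91 0 0.6; 0 -0.02 0.34 0 0.91 0 0.6; -0.04 -0.01 0.33 0 0.9 0 0.6
-0.07 -0.02 0.33 0 0.91 0 0.6; -0.11 -0.01 0.32 0 0.91 0 0.6; -0.14 -0.02 0.31 0 0.9 0 0.6; -0.18 -0.01 0.29 0 0.91 0 0.6; -0.56 0.06 0.08 0 0.91 0 0.6
-0.56 0.07 0.02 0 0.9 0 0.6; -0.57 0.07 -0.04 0 0.91 0 0.6; -0.56 0.06 -0.11 0 0.91 0 0.6; -0.54 0.07 -0.16 0 0.9 0 0.6; -0.52 0.07 -0.22 0 0.91 0 0.6
-0.49 0.06 -0.28 0 0.91 0 0.6; -0.47 0.07 -0.33 0 0.9 0 0.6; -0.42 0.07 -0.38 0 0.91 0 0.6; -0.38 0.07 -0.42 0 0.91 0 0.6; -0.33 0.06 -0.46 0 0.9 0 0.6
-0.28 0.07 -0.49 0 0.91 0 0.6; -0.22 0.07 -0.52 0 0.91 0 0.6; -0.17 0.06 -0.55 0 0.9 0 0.6; -0.11 0.07 -0.55 0 0.91 0 0.6; 0 0 0 0 0.91 0 0.6
```

Call:
{"op": "apply_moves", "data": {
  "plan": "0.11 -0.02 0.32 0.08 0.91 -0.08 0.6; 0.07 -0.02 0.33 0 0.9 0 0.6; 0.04 -0.01 0.34 0 0.91 0 0.6; 0 -0.02 0.34 0 0.91 0 0.6; -0.04 -0.01 0.33 0 0.9 0 0.6"
}}

```text
time_s: 32.8
eef_pos: [0.5145, 0.096, 0.1901]
eef_rot: [0.348, -0.341, -0.615, 0.62]
wrist_force: [0.2, 0.5, -0.3]
opening: 0.6
```

Call:
{"op": "apply_moves", "data": {
  "plan": "-0.07 -0.02 0.33 0 0.91 0 0.6; -0.11 -0.01 0.32 0 0.91 0 0.6; -0.14 -0.02 0.31 0 0.9 0 0.6; -0.18 -0.01 0.29 0 0.91 0 0.6; -0.56 0.06 0.08 0 0.91 0 0.6"
}}

```text
time_s: 33.3
eef_pos: [0.4648, 0.0215, 0.1909]
eef_rot: [0.501, -0.495, -0.499, 0.505]
wrist_force: [0.7, -0.5, -0.3]
opening: 0.601
```

Call:
{"op": "apply_moves", "data": {
  "plan": "-0.56 0.07 0.02 0 0.9 0 0.6; -0.57 0.07 -0.04 0 0.91 0 0.6; -0.56 0.06 -0.11 0 0.91 0 0.6; -0.54 0.07 -0.16 0 0.9 0 0.6; -0.52 0.07 -0.22 0 0.91 0 0.6"
}}

```text
time_s: 33.8
eef_pos: [0.4624, -0.1215, 0.1738]
eef_rot: [0.617, -0.613, -0.346, 0.353]
wrist_force: [0.1, -0.8, -0.1]
opening: 0.603
```

```bash
python3 - <<'E'
from h import *
rep(); d=look("13")
M=masks(d["top"]); r=(270,150,365,240)
b=KN
p1,e=fit((.5824,.0318,-.01),KN,{"top":M["blue"]},{"top":r}); print("kn top",p1,e)
p,e=fit((.5824,.0318,-.01),HOODO,{"top":M["orange"]},{"top":r},z=.056); print("hood top",p,e)
overlay(d["top"],"top",[xf(P,.5824,.0318,0,-.01) for P in KN]+[xf(P,.4593,-.3751,0,1.517) for P in PIN],(260,140,500,270),3,"pics/t.png")
overlay(d["scene"],"scene",[xf(P,.4593,-.3751,0,1.517) for P in PIN],(250,110,450,240),4,"pics/t2.png")
b=d["top"];roi=(420,225,490,250); x0,y0,x1,y1=roi
bg=np.median(b[y0:y1,x0:x1].reshape(-1,3),0); dd=np.abs(b.astype(float)-bg).sum(2); m=np.clip((dd-25)/60,0,1)
print("pin",*fit((.4593,-.3751,1.517),PIN,{"top":m},{"top":roi}))
E
```

```text
t 33.8 p [ 0.4624 -0.1215  0.1738] F [ 0.1 -0.8 -0.1] op 0.603 q [-0.5   0.05  1.9  -0.01  1.2  -1.53]
x [ 0.511  0.86  -0.006] y [-0.012 -0.    -1.   ] z [-0.86   0.511  0.01 ]
kn top [ 0.58217275  0.03150488 -0.00620058] 79.19883806480888
hood top [ 0.58180206  0.03133363 -0.01189321] 60.119028413484045
pin [ 0.45928551 -0.37500561  1.51599593] 51.69359718099088
```

View pics/t.png

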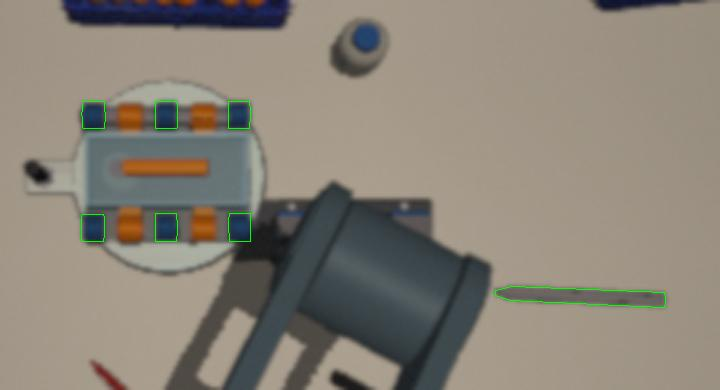

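View pics/t2.png

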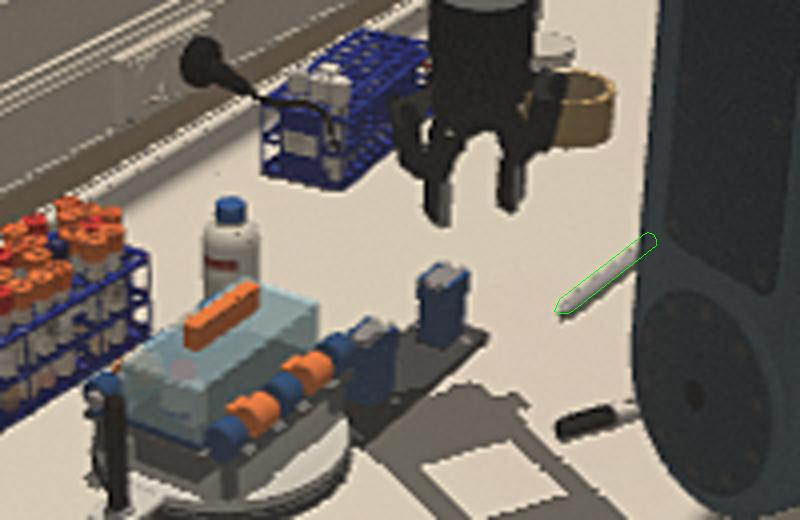

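Call:
{"op": "apply_moves", "data": {
  "plan": "-0.49 0.06 -0.28 0 0.91 0 0.6; -0.47 0.07 -0.33 0 0.9 0 0.6; -0.42 0.07 -0.38 0 0.91 0 0.6; -0.38 0.07 -0.42 0 0.91 0 0.6; -0.33 0.06 -0.46 0 0.9 0 0.6"
}}

```text
time_s: 34.4
eef_pos: [0.46, -0.2625, 0.1575]
eef_rot: [0.687, -0.685, -0.169, 0.176]
wrist_force: [0.5, -0.3, 0.3]
opening: 0.596
```

Call:
{"op": "apply_moves", "data": {
  "plan": "-0.28 0.07 -0.49 0 0.91 0 0.6; -0.22 0.07 -0.52 0 0.91 0 0.6; -0.17 0.06 -0.55 0 0.9 0 0.6; -0.11 0.07 -0.55 0 0.91 0 0.6; 0 0 0 0 0.91 0 0.6"
}}

```text
time_s: 34.9
eef_pos: [0.4572, -0.378, 0.144]
eef_rot: [-0.706, 0.707, -0.023, 0.015]
wrist_force: [0.3, -0.5, 0.4]
opening: 0.598
```

```bash
python3 - <<'E'
from h import *
rep(); plan((.4593,-.3751,.05),1.517-np.pi/2,5,.6)
E
```

```text
t 34.9 p [ 0.4572 -0.378   0.144 ] F [ 0.3 -0.5  0.4] op 0.598 q [-0.89  0.33  1.64 -0.01  1.18 -0.83]
x [ 0.998 -0.055 -0.011] y [-0.011 -0.001 -1.   ] z [ 0.055  0.999 -0.002]
0.01 0.38 0.01 0.01 0 -0.09 0.6; 0.01 0.37 0.01 0 0 0 0.6; 0.01 0.38 0.02 0 0 0 0.6; 0.01 0.37 0.01 0 -0.01 0 0.6; 0 0.38 0.01 0 0 0 0.6
```

Call:
{"op": "apply_moves", "data": {
  "plan": "0.02 0.38 0.02 0.01 0 -0.09 0.6; 0.01 0.38 0.02 0 0 0 0.6; 0.01 0.38 0.02 0 0 0 0.6; 0 0.38 0 0 0 0 0.6; 0 0.36 0 0 0 0 0.6"
}}

```text
time_s: 35.4
eef_pos: [0.4596, -0.3716, 0.0495]
eef_rot: [0.707, -0.707, 0.017, -0.017]
wrist_force: [0.6, 0.9, -0.1]
opening: 0.603
```

```bash
python3 - <<'E'
from h import *
rep(); plan((.4593,-.3751,.0145),1.517-np.pi/2,5,.6)
E
```

```text
t 35.4 p [ 0.4596 -0.3716  0.0495] F [ 0.6  0.9 -0.1] op 0.603 q [-0.88  0.45  1.69  0.    1.   -0.83]
x [ 0.999 -0.047 -0.001] y [-0.001  0.001 -1.   ] z [0.047 0.999 0.001]
0 0.14 -0.01 -0.01 0.01 -0.01 0.6; 0 0.14 -0.02 0 0.01 0 0.6; 0 0.14 -0.01 0 0.01 0 0.6; 0 0.14 -0.02 0 0.01 0 0.6; 0 0.14 -0.01 0 0.01 0 0.6
```

Call:
{"op": "apply_moves", "data": {
  "plan": "0 0.14 -0.03 0 0.02 0 0.6; 0 0.14 -0.02 0 0.02 0 0.6; 0 0.14 -0.02 0 0 0 0.6; 0 0.14 -0.01 0 0 0 0.6; 0 0.1 0 0 0 0 0.6"
}}

```text
time_s: 35.9
eef_pos: [0.4597, -0.3771, 0.0176]
eef_rot: [-0.707, 0.707, -0.019, 0.019]
wrist_force: [0.6, -0.0, -0.1]
opening: 0.597
```

Call:
{"op": "apply_moves", "data": {
  "plan": "0 0 0 0 0 0 0.3; 0 0 0 0 0 0 0; 0 0 0 0 0 0 0; 0 0 0 0 0 0 0; 0 0 0 0 0 0 0"
}}

```text
time_s: 36.4
eef_pos: [0.4599, -0.3772, 0.0184]
eef_rot: [-0.706, 0.707, -0.019, 0.02]
wrist_force: [-0.0, 0.3, 3.9]
opening: 0.127
```

```bash
python3 - <<'E'
from h import *
rep()
P0=np.array(ctrl.get_obs()["eef_pos"]); B=np.array([.5272,-.158,.14])
def via(s):
    k=round(s*10)
    if k<=3: return P0+[0,0,.042*k],-.054
    if k<=9: return P0+[0,0,.126]+(B-P0-[0,0,.126])*(k-3)/6,-.054+.044*(k-3)/6
    return B,-.01
plan(None,None,10,0,via)
E
```

```text
t 36.4 p [ 0.4599 -0.3772  0.0184] F [-0.   0.3  3.9] op 0.127 q [-0.89  0.51  1.68  0.    0.95 -0.83]
x [ 0.999 -0.054  0.001] y [ 0.001 -0.001 -1.   ] z [ 0.054  0.999 -0.001]
0 -0.84 0 0.01 0 0.01 0; 0 -0.84 0 0 0 0 0; 0 -0.84 0 0 0 0 0; 0.19 0.01 0.74 0 -0.06 0 0; 0.19 0.02 0.74 0 -0.06 0 0
0.19 0.01 0.74 0 -0.06 0 0; 0.2 0.02 0.74 0 -0.06 0 0; 0.21 0.01 0.73 0 -0.07 0 0; 0.21 0.02 0.74 0 -0.06 0 0; 0 0 0 0 0 0 0
```

Call:
{"op": "apply_moves", "data": {
  "plan": "0 0 0 0 0 0 0.4; 0 0 0 0 0 0 0.4; 0 0.07 0 0 0 0 0.4; 0 0 0 0 0 0 0.4; 0 0 0 0 0 0 0.4"
}}

```text
time_s: 36.9
eef_pos: [0.4595, -0.3767, 0.0139]
eef_rot: [-0.707, 0.707, -0.019, 0.019]
wrist_force: [0.3, 0.7, 0.5]
opening: 0.399
```

Call:
{"op": "apply_moves", "data": {
  "plan": "0 0 0 0 0 0 0.2; 0 0 0 0 0 0 0; 0 0 0 0 0 0 0; 0 0 0 0 0 0 0; 0 0 0 0 0 0 0"
}}

```text
time_s: 37.4
eef_pos: [0.4598, -0.377, 0.0145]
eef_rot: [-0.707, 0.707, -0.019, 0.019]
wrist_force: [0.0, 0.0, 0.2]
opening: 0.137
```

Good grip (same opening as pin 1). Carry.

Call:
{"op": "apply_moves", "data": {
  "plan": "0 -0.84 0 0 0 0 0; 0 -0.84 0 0 0 0 0; 0 -0.84 0 0 0 0 0; 0.19 0 0.74 0 -0.06 0 0; 0.19 0 0.74 0 -0.06 0 0"
}}

```text
time_s: 37.9
eef_pos: [0.483, -0.3047, 0.1422]
eef_rot: [-0.706, 0.708, -0.014, 0.016]
wrist_force: [0.2, 0.7, -1.7]
opening: 0.131
```

Call:
{"op": "apply_moves", "data": {
  "plan": "0.19 0.01 0.74 0 -0.06 0 0; 0.2 0.02 0.74 0 -0.06 0 0; 0.21 0.01 0.73 0 -0.07 0 0; 0.21 0.02 0.74 0 -0.06 0 0; 0 0 0 0 0 0 0"
}}

```text
time_s: 38.4
eef_pos: [0.5272, -0.1531, 0.1366]
eef_rot: [0.708, -0.707, 0.002, -0.002]
wrist_force: [0.1, -0.4, -1.2]
opening: 0.135
```

```bash
python3 - <<'E'
from h import *
rep(); plan((.5272,-.158,.092),-.01,5,0); d=look("14")
o=ctrl.get_obs()["eef_pos"]
overlay(d["scene"],"scene",[xf(P,o[0],o[1]+.002,o[2]-.0145,-.01+np.pi/2) for P in PIN],(270,110,410,220),5,"pics/t.png")
E
```

```text
t 38.4 p [ 0.5272 -0.1531  0.1366] F [ 0.1 -0.4 -1.2] op 0.135 q [-0.5   0.24  1.76  0.    1.14 -0.5 ]
x [ 1.    -0.005 -0.   ] y [-0.     0.002 -1.   ] z [0.005 1.    0.002]
0 0.18 -0.02 -0.01 0.01 0 0; 0 0.18 -0.02 0 0.01 0 0; 0 0.18 -0.02 0 0.01 0 0; 0 0.17 -0.02 0 0 0 0; 0 0.18 -0.02 0 0.01 0 0
```

View pics/t.png

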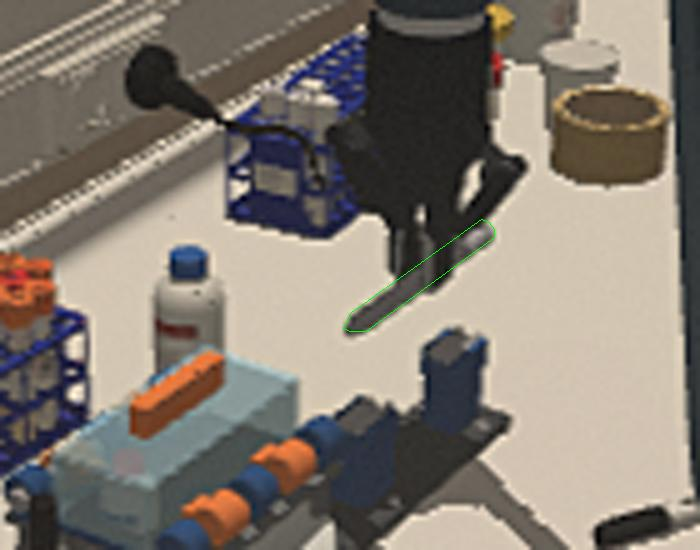

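Call:
{"op": "apply_moves", "data": {
  "plan": "0 0.18 -0.05 0 0.02 0 0; 0 0.18 -0.03 0 0.02 0 0; 0 0.18 0 0 0.01 0 0; 0 0.18 0 0 0 0 0; 0 0.18 0 0 0 0 0"
}}

```text
time_s: 39.0
eef_pos: [0.5265, -0.162, 0.091]
eef_rot: [-0.707, 0.707, -0.006, 0.006]
wrist_force: [-0.6, 0.5, -1.2]
opening: 0.136
```

Call:
{"op": "apply_moves", "data": {
  "plan": "0 0.05 0 0 0 0 0; 0 0.05 0 0 0 0 0; 0 0.05 0 0 0 0 0; 0 0.03 0 0 0 0 0; 0 0 0 0 0 0 0"
}}

```text
time_s: 39.5
eef_pos: [0.527, -0.1616, 0.0833]
eef_rot: [-0.707, 0.707, -0.005, 0.006]
wrist_force: [-0.2, -0.1, -1.1]
opening: 0.137
```

```bash
python3 - <<'E'
from h import *
rep()
E
```

```text
t 39.5 p [ 0.527  -0.1616  0.0833] F [-0.2 -0.1 -1.1] op 0.137 q [-0.51  0.33  1.78 -0.    1.03 -0.5 ]
x [ 1.    -0.015  0.001] y [ 0.001 -0.001 -1.   ] z [ 0.015  1.    -0.001]
```

Call:
{"op": "apply_moves", "data": {
  "plan": "0 0.02 0 0 0 0 0; 0 0.02 0 0 0 0 0; 0 0.01 0 0 0 0 0; 0 0 0 0 0 0 0; 0 0 0 0 0 0 0"
}}

```text
time_s: 40.0
eef_pos: [0.5273, -0.1618, 0.0817]
eef_rot: [-0.707, 0.707, -0.005, 0.006]
wrist_force: [-2.7, 1.3, 7.4]
opening: 0.139
```

Call:
{"op": "apply_moves", "data": {
  "plan": "0 0 0 0 0 0 0.3; 0 0 0 0 0 0 0.5; 0 0 0 0 0 0 0.5; 0 -0.5 0 0 0 0 0.5; 0 -0.6 0 0 0 0 0.5"
}}

```text
time_s: 40.5
eef_pos: [0.5256, -0.161, 0.1347]
eef_rot: [0.708, -0.707, 0.007, -0.005]
wrist_force: [0.8, -0.9, 0.7]
opening: 0.494
```

Call:
{"op": "apply_moves", "data": {
  "plan": "0 0 -0.8 0 0 0 0.3; 0 0 -0.8 0 0 0 0; 0 0 -0.7 0 0 0 0; 0 0 0 0 0 0 0; 0 0 0 0 0 0 0"
}}

```text
time_s: 41.0
eef_pos: [0.5247, -0.277, 0.1353]
eef_rot: [0.707, -0.707, 0.006, -0.006]
wrist_force: [-0.5, -0.1, 0.4]
opening: -0.002
```

```bash
python3 - <<'E'
from h import *
rep(); d=look("15"); plan((.527,-.277,.0855),-.012,5,0)
P=[xf(P,.527,-.1597,.065,-.01+np.pi/2) for P in PIN]
a=[]
overlay(d["scene"],"scene",P,(270,130,410,190),5,"pics/t.png");overlay(d["top"],"top",P,(280,180,420,240),5,"pics/t2.png")
cv2.imwrite("pics/t3.png",np.vstack([cv2.imread("pics/t.png"),cv2.imread("pics/t2.png")]))
E
```

```text
t 41.0 p [ 0.5247 -0.277   0.1353] F [-0.5 -0.1  0.4] op -0.002 q [-0.69  0.34  1.65  0.    1.16 -0.67]
x [ 1.    -0.017  0.   ] y [ 0.  0. -1.] z [0.017 1.    0.   ]
0.01 0.2 -0.01 -0.01 -0.01 0 0; 0.01 0.2 0 0 0 0 0; 0.01 0.2 -0.01 0 -0.01 0 0; 0 0.2 0 0 0 0 0; 0.01 0.2 -0.01 0 -0.01 0 0
```

View pics/t3.png

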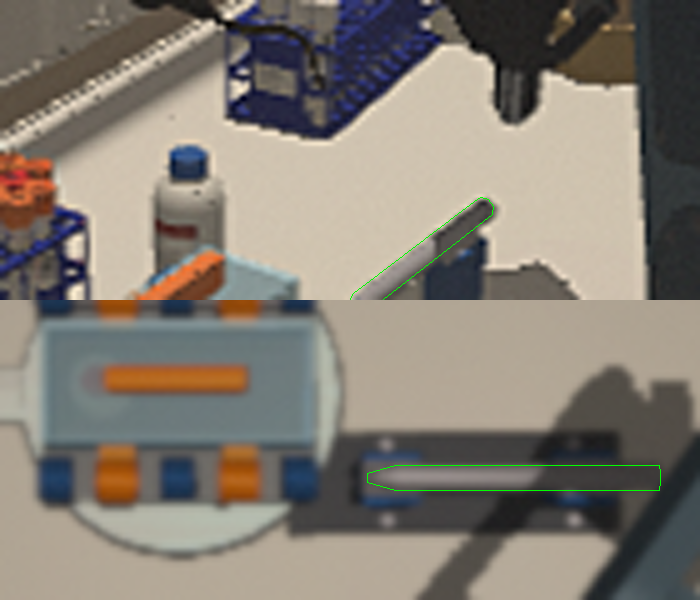

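Seated and in line. Push.

Call:
{"op": "apply_moves", "data": {
  "plan": "0.01 0.2 -0.01 0 -0.01 0 0; 0.01 0.2 0 0 -0.01 0 0; 0.01 0.2 0 0 -0.01 0 0; 0.01 0.2 0 0 0 0 0; 0 0.2 0 0 0 0 0"
}}

```text
time_s: 41.6
eef_pos: [0.527, -0.2767, 0.0845]
eef_rot: [0.707, -0.707, 0.004, -0.004]
wrist_force: [0.0, 0.5, -0.0]
opening: 0.001
```

Call:
{"op": "apply_moves", "data": {
  "plan": "0 0 0 0 0 0 0; 0 0 0.2 0 0 0 0; 0 0 0.2 0 0 0 0; 0 0 0.2 0 0 0 0; 0 0 0.2 0 0 0 0"
}}

```text
time_s: 42.1
eef_pos: [0.5279, -0.2362, 0.0863]
eef_rot: [-0.707, 0.707, -0.004, 0.005]
wrist_force: [1.3, -0.7, -0.1]
opening: -0.0
```

Call:
{"op": "apply_moves", "data": {
  "plan": "0 0.01 0.2 0 0 0 0; 0 0 0.2 0 0 0 0; 0 0 0.2 0 0 0 0; 0 0 0.2 0 0 0 0; 0 0 0.2 0 0 0 0"
}}

```text
time_s: 42.6
eef_pos: [0.5281, -0.1861, 0.0851]
eef_rot: [-0.707, 0.707, -0.004, 0.004]
wrist_force: [0.0, -0.5, 0.4]
opening: -0.0
```

Call:
{"op": "apply_moves", "data": {
  "plan": "0 0 0.2 0 0 0 0; 0 0 0.2 0 0 0 0; 0 0 0.2 0 0 0 0; 0 0 0.2 0 0 0 0; 0 0 0.2 0 0 0 0"
}}

```text
time_s: 43.1
eef_pos: [0.529, -0.1365, 0.0854]
eef_rot: [-0.707, 0.707, -0.004, 0.005]
wrist_force: [0.2, -2.9, 1.3]
opening: 0.002
```

```bash
python3 - <<'E'
from h import *
rep(); d=look("16")
overlay(d["scene"],"scene",[],(250,110,410,220),5,"pics/t.png")
E
```

```text
t 43.1 p [ 0.529  -0.1365  0.0854] F [ 0.2 -2.9  1.3] op 0.002 q [-0.47  0.31  1.8  -0.    1.03 -0.46]
x [ 1.    -0.012  0.001] y [ 0.001 -0.001 -1.   ] z [ 0.012  1.    -0.001]
```

View pics/t.png

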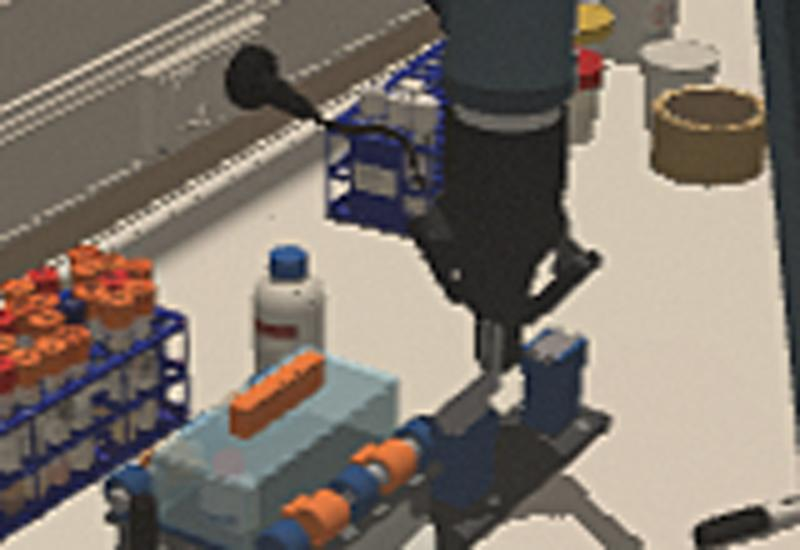

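Call:
{"op": "apply_moves", "data": {
  "plan": "0 0 0.2 0 0 0 0; 0 0 0.2 0 0 0 0; 0 0 0.2 0 0 0 0; 0 0 0.2 0 0 0 0; 0 0 0.2 0 0 0 0"
}}

```text
time_s: 43.7
eef_pos: [0.5294, -0.0862, 0.0852]
eef_rot: [-0.707, 0.707, -0.004, 0.004]
wrist_force: [0.4, -0.4, 0.4]
opening: 0.0
```

Call:
{"op": "apply_moves", "data": {
  "plan": "0 0 0.2 0 0 0 0; 0 0 0.17 0 0 0 0; 0 0 0.1 0 0 0 0; 0 0 0 0 0 0 0; 0 0 0 0 0 0 0"
}}

```text
time_s: 44.2
eef_pos: [0.5298, -0.0636, 0.0852]
eef_rot: [-0.707, 0.707, -0.004, 0.004]
wrist_force: [0.3, 0.2, 0.0]
opening: -0.002
```

Call:
{"op": "apply_moves", "data": {
  "plan": "0 0 -0.5 0 0 0 0; 0 -0.8 -0.4 0 0 0 0; 0 -0.8 -0.5 0 0 0 0; 0 0 -1 0 0 0 0; 0 0 -1 0 0 0 0"
}}

```text
time_s: 44.7
eef_pos: [0.5286, -0.2357, 0.1676]
eef_rot: [-0.706, 0.708, -0.002, 0.005]
wrist_force: [0.8, 0.0, -0.3]
opening: 0.002
```

Call:
{"op": "apply_moves", "data": {
  "plan": "0 0 -1 0 0 0 0; 0 0 -0.6 0 0 0 0; 0 0 0 0 0 0 0; 0 0 0 0 0 0 0; 0 0 0 0 0 0 0"
}}

```text
time_s: 45.2
eef_pos: [0.5265, -0.3126, 0.1649]
eef_rot: [0.707, -0.707, 0.004, -0.004]
wrist_force: [0.0, 0.6, -0.3]
opening: 0.001
```

```bash
python3 - <<'E'
from h import *
rep(); d=look("17")
M=masks(d["top"]); r=(270,150,365,240)
p1,e=fit((.5824,.0318,-.01),KN,{"top":M["blue"]},{"top":r}); print("kn top",p1,e)
p,e=fit((.5824,.0318,-.01),HOODO,{"top":M["orange"]},{"top":r},z=.056); print("hood top",p,e)
a=cv2.resize(d["top"][160:230,265:355,::-1],None,fx=6,fy=6,interpolation=cv2.INTER_CUBIC)
cv2.imwrite("pics/t.png",a)
b=cv2.resize(d["scene"][160:245,250:350,::-1],None,fx=7,fy=7,interpolation=cv2.INTER_CUBIC)
cv2.imwrite("pics/t2.png",b)
for n in ("reagent_b","cup_yellow"):
    print(n,[(np.round(q["point"],3).tolist(),round(float(q["score"]),2)) for q in ctrl.recognise("top",n)][:1])
E
```

```text
t 45.2 p [ 0.5265 -0.3126  0.1649] F [ 0.   0.6 -0.3] op 0.001 q [-0.73  0.34  1.58  0.    1.23 -0.72]
x [ 1.    -0.012 -0.   ] y [-0.     0.001 -1.   ] z [0.012 1.    0.001]
kn top [ 0.5825364   0.03183524 -0.00664581] 87.77932122200612
hood top [ 0.58189956  0.03160007 -0.01928904] 60.61869763076162
reagent_b [([0.695, -0.16, 0.08], 0.82)]
cup_yellow [([0.686, 0.268, 0.061], 0.85)]
```

View pics/t.png

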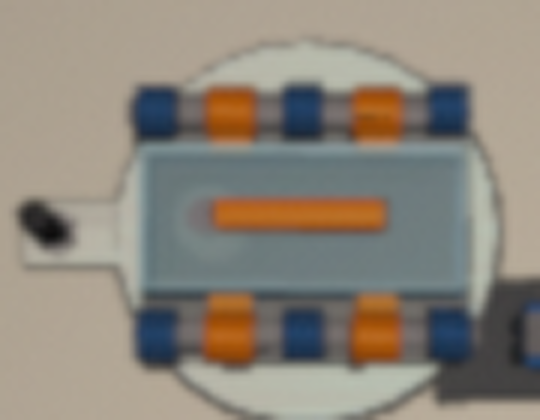

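View pics/t2.png

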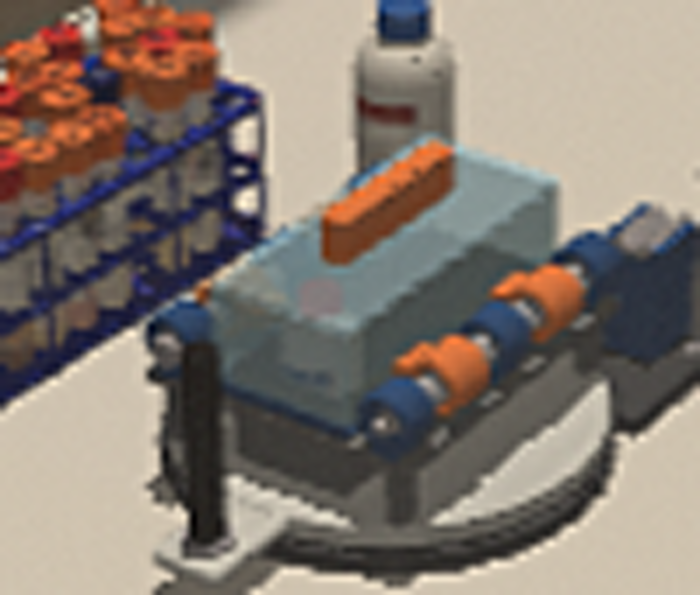

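```bash
python3 -c "
from bench import ctrl
print(ctrl.hand_in())"
```

```text
the job is handed in; nothing more can be done
None
```

The kit is packed and handed in at about 45 s of the 210 s; hand-in gave no verdict.

**What I did:**
- **First stop:** I turned the empty table to its stop at the V-block end before loading anything.
- **Bottle:** I found only one small red-capped bottle standing on the bench. It stands in the tray's end compartment nearest the post. I took the thin red-capped tube lying beside the forceps as not one of the bottles and left it.
- **Hood and first pin:** I seated the hood, then laid one pin in the V-blocks and pushed it through the first row.
- **Second stop and second pin:** I turned the table half round by the far side to its other stop and pinned the second row the same way. The arm then moved clear.

**Last checks:**
- **Table:** camera fits put it within about 0.01 rad of the second stop, and the wrist force rose to about 15 N when it reached that stop.
- **Hood:** it sits within about 1 mm across and along its seat. Its fitted angle is about 0.01 rad off, against a limit of 0.09.
- **Pins:** both show in every gap of their rows, with ends about level with the row ends. I judged that by eye and from the last push position, which puts the middles within roughly 2 mm of the row centres.
- **Bystanders:** the blue-capped bottle and the yellow-lidded cup read within about 4 mm of their first readings.

No check failed. The scene camera's overlays sat 1–2 pixels off throughout, which I put down to the stated calibration error.

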